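# Feed a sample cartridge down the reader chute to the sprung stop

## Task

Take the long cartridge with the straight rib out of the pocket tray, lay it flat and rib up in the open upper part of the sloped chute, and let go of it. Then push it down the chute, leaning the tool in under the reader bridge, until its lower end rests against the sprung stop; push gently, so that the stop is not driven back to the end of its travel. Leave the other two cartridges in their pockets and do not shift the small white dropper bottle.

Things in the scene. Friction and masses are not known exactly. Their poses are not given: they have to be found in the camera images.
- cartridge_center (a point): The cartridge to load: white block 90 mm long (its y) x 48 wide (its x) x 30 high, with a straight rib on top along its length, 70 long x 14 thick x 22 mm high; 52 mm high over all, about 0.14 kg, both ends alike. Point: its centre, 26 mm above its underside, 4 mm below the block's top and 15 mm below the rib's middle; z points up.
- tray: Fixed black tray 200 x 114 x 24 mm, origin at the centre of its underside, with three pockets along its x, centres at -64, 0, +64 mm, each 56 x 98 mm, floor 8 mm above the bench. Each holds one white cartridge, its y along the tray's y; which holds which varies.
- short_cartridge_center (a point): Bystander in the tray: like the cartridge but only 60 mm long, with a 40 mm rib. Point: its centre, 26 mm above its underside.
- knob_cartridge_center (a point): Bystander in the tray: a 90 mm cartridge with a round knob (24 mm dia., 22 mm high) in place of the rib. Point: its centre, 26 mm above its underside.
- dropper_center (a point): Bystander: small white bottle, 32 mm dia., 62 mm high, standing loose on the bench. Point: its centre.
- channel: Fixed sloped aluminium chute, 18 degrees. Origin: on the floor's centre line at the stop's face, about 55 mm above the bench. y points down the slope, x across, z square to the floor, upward. Floor 54 mm wide, walls 14 mm high, 5 mm thick, from y = -285 mm (open upper end) to the stop at 0. A cartridge resting against the stop has its centre at y = -45 mm and its upper end at -90 mm.
- load_place (a point): A good place to lay the cartridge: point on the chute floor's centre line at y = -205 mm of the chute; axes as the chute's. The chute is open above from y = -285 to -125 mm. A cartridge laid on the floor stays where it is left (friction) and slides when pushed.
- bridge_edge (a point): Lower edge of the upslope face of the reader bridge, on the chute's centre line; axes as the chute's. The bridge, a white block 100 mm wide, spans the chute from y = -125 to -50 mm, 62 to 112 mm above its floor; its posts stand beyond 37 mm either side of the centre line. A loaded cartridge's upper end lies 35 mm inside it.
- stop_face (a point): Middle of the face of the sprung stop: a steel plate 42 mm wide, from 2 to 26 mm above the chute floor, in front of a grey housing. Point: 14 mm above the floor. Axes as the chute's.
- stop (a joint): How far the stop is pressed down the slope, in m: 0 at rest, 0.014 at the end of its travel. A spring presses it back: 3 N to start it, 6 N at 0.010, 7.2 N at the end.
Things that resemble listed ones, but are neither listed nor needed, are in the scene too. Leave any pink or purple look-alike of the part that bears cartridge_center alone.

How it is judged:
By the outcome, as a careful person would: the job done as asked, in the order asked, and still so for the second after the job is handed in, with the robot touching nothing.
It also fails if it takes over 56 s, if anything falls off the work surface, if the arm or the gripper's body presses on something with over 40 N, if the wrist force passes 120 N, or if a joint passes its speed limit or range.

## Robot

A 6-joint arm with a two-finger parallel gripper is mounted at the origin on the work surface. World frame = base frame: x ahead of the robot, y to its left, z up, the work surface at z = 0. Lengths are in m, angles in rad, forces in N, time in s.
With the tool pointing down it reaches from about 0.25 to 0.725 m from the base axis. Payload 4 kg.
Tool frame: the origin (TCP) lies between the finger pads; the fingertips stand 11 mm ahead of it and the grasp point (between the pads) lies 8 mm behind it; z points along the fingers, y is the line along which they close (so a half turn about z gives the same grasp; the last joint's range is limited). The gripper opens to 85 mm and grips with 20 to 120 N. Pads are 22 mm wide; open, the fingers measure 114 mm over their backs; the gripper's body (76 mm by 85 mm) begins 54 mm behind the grasp point. The pads swing forward as they close: fully open they stand 13 mm farther back than shut.
Start: joints at [-1.237, 0.241, 0.005, 1.335, 0, 1.571], TCP at [0.164, -0.472, 0.242] pointing down, gripper open.
Joint ranges: [-2.72, 2.72], [-1.05, 1.87], [-1.09, 1.28], [-1.99, 2.15], [-1.42, 1.44], [-3.14, 3.14]. Speed limits (rad/s): [2.79, 2.79, 3.14, 3.14, 3.14, 3.14].

## Interface

Orientations are given as [roll, pitch, yaw] about the fixed x, y, z axes, in that order (R = Rz(yaw) Ry(pitch) Rx(roll)).
In Python, from station import robot gives the robot as it stands.
- The arm moves only by the tool apply_moves, never from a script. Its argument "deltas" is a list of rows, each an object of numbers: "x", "y", "z": the shift along the tool's x, y, z in m; "spin": the turn about the tool's z in degrees; "fingers": the finger opening in m, from 0 to 0.0854. A call has 1 to 8 rows; each row is the pose to reach, as a shift and turn from the pose commanded when the call began, along the tool's axes at that moment; what a row does not reach only later rows make up. A row lasts 1/10 s, in which the tool goes at most 50 mm and 8.59 degrees, less where a joint would pass 70% of its speed; a pose out of reach is approached as far as the arm can. A call with a gripper value outside its range is refused whole. The fingers move at their own pace and stop on an object; "grip_force" is the grip in N (left out, the last holds). Time passes only in rows, so rows that repeat a pose let the fingers close. It gives the time, the measured TCP pose, the force, the opening and the grip force at its end, in the units of the state.
- robot.get_obs(): the state, without advancing time (a new reading comes with each control period).
- robot.snapshot(name): name is "side" or "top"; returns a dict with "color" (384x512x3 uint8, red, green, blue), "range_z" (384x512 float32, m along the optical axis (not along the pixel's ray), 0 where there is no reading), "mtx" (3x3 intrinsics, pixels), "rvec" (rotation vector, rad) and "tvec" (3), from world to camera coordinates, as OpenCV has them. Camera axes: x right, y down, z forward; pixel columns grow to the right and rows downward; lengths in m; the calibration is good to about 2 mm. A picture is of the moment at which its call begins.
- robot.job_done(): hands the job in; it is judged then, once.
The state is a dict: "clock": time; "q": joint angles; "joint_vel": joint speeds; "joint_efforts": joint torques, N m; "tcp_pos": TCP position; "eef_rot": TCP orientation; "force": force on the tool from outside, world axes, zero at the start; "wrist_torque": the same for the moment, N m; "finger_gap": finger opening in m; "gripper_force": force on a finger pad.
Only numpy, scipy, OpenCV 4.12 (cv2) and the standard library are available. Lean on these libraries where they do the work, as an engineer would, in place of code of your own. Each camera call takes 0.05 s, during which the arm holds its last target. There are 200 camera calls.

## Working session

There is one attempt and no reset: what is moved stays moved. The work goes in short steps, Python scripts to look and compute and a tool call to move; the robot and the scene stay as the last step left them, time stands still between calls to the robot, and variables do not carry over. Pictures are saved under pics/ and viewed, at most 11 in all, crops included, and the job is handed in when it is done.

Besides the shell and the picture viewer there is one more tool, called after ">>>" by a JSON object that holds its "api" and its "payload". apply_moves: Moves the arm, as the interface text tells. Its arguments: {"type":"object","properties":{"deltas":{"type":"array"},"grip_force":{"type":"number"}},"required":["deltas"]}

```bash
ls; mkdir -p pics; cat > h.py <<'E'
import numpy as np, cv2
from station import robot
from scipy.spatial.transform import Rotation as R
def snap(n):
    s=robot.snapshot(n); s['R']=cv2.Rodrigues(np.array(s['rvec'],float))[0]; s['t']=np.array(s['tvec'],float).ravel(); return s
def pts(s):
    z=s['range_z']; v,u=np.mgrid[:z.shape[0],:z.shape[1]]; K=s['mtx']
    c=np.stack([(u-K[0,2])/K[0,0]*z,(v-K[1,2])/K[1,1]*z,z],-1)
    w=(c-s['t'])@s['R']; w[z==0]=np.nan; return w
def ray(s,u,v,z):
    d=s['R'].T@(np.linalg.inv(s['mtx'])@[u,v,1]); o=-s['R'].T@s['t']; return o+d*(z-o[2])/d[2]
E
python3 - <<'E'
from h import *
for n in('top','side'):
    s=snap(n); np.savez(''+n,**s); cv2.imwrite(f'pics/{n}0.png',cv2.resize(s['color'][:,:,::-1],(768,576)))
    print(n,s['mtx'].tolist(),-s['R'].T@s['t'],(s['range_z']>0).mean())
print(robot.get_obs())
E
```

```text
pics
top [[441.2046499988742, 0.0, 246.3099219575318], [0.0, 441.2046499988742, 195.35575930586273], [0.0, 0.0, 1.0]] [ 0.26093094 -0.01483003  1.12682593] 0.9962666829427084
side [[421.3065461965599, 0.0, 248.6835146177376], [0.0, 421.3065461965599, 202.21486209878324], [0.0, 0.0, 1.0]] [0.21711389 0.54850753 0.846349  ] 0.996063232421875
{'clock': 0.1, 'q': array([-1.23697495e+00,  2.41356179e-01,  3.90157870e-03,  1.33516979e+00,
       -2.24082889e-05,  1.57079240e+00]), 'joint_vel': array([ 0.00079938, -0.0019433 ,  0.00440983,  0.00291934, -0.00075353,
        0.00037914]), 'joint_efforts': array([-1.48828194e-04, -3.73137724e+01,  2.53010023e+01,  1.08517008e-02,
       -6.83705593e-05, -7.00130769e-06]), 'tcp_pos': array([ 0.16365373, -0.4719163 ,  0.24150894]), 'eef_rot': array([-3.13976459e+00,  2.24010806e-05,  3.33825339e-01]), 'force': array([-0.21389973,  0.02950949, -0.13913889]), 'wrist_torque': array([-0.01734355,  0.06232596,  0.0151038 ]), 'gripper_force': 0.0, 'finger_gap': 0.08525161364312377}
```

View pics/top0.png

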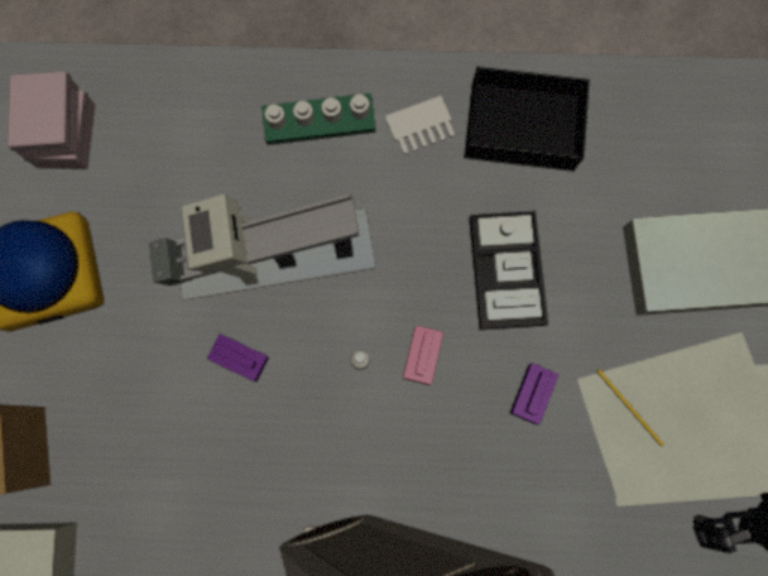

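View pics/side0.png

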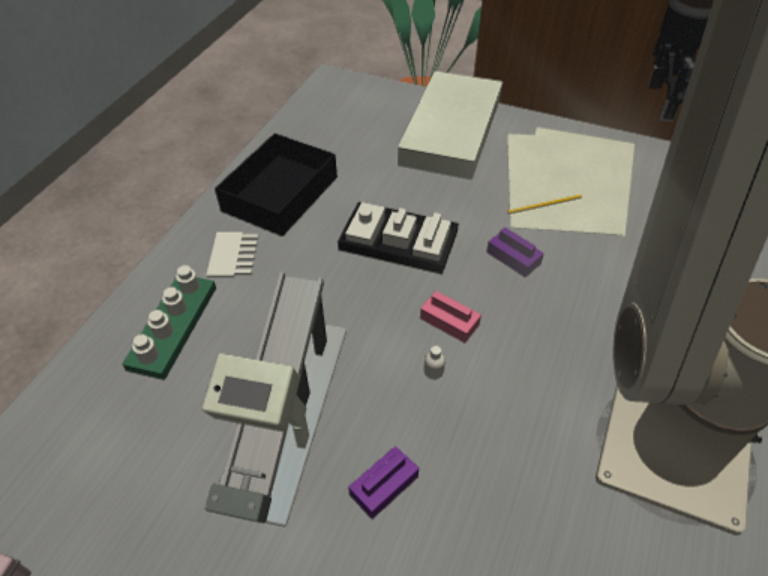

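The top view (768 px) shows the tray at (508,270). What could be taken for the target:
- knob cartridge (505,230)
- short ribbed cartridge (514,267)
- long ribbed white cartridge (513,303)
- pink look-alike (423,356)
- purple look-alikes (535,393) and (238,357)

By the description I choose (513,303). The chute's open end is at (355,220), the bridge at (213,232), the stop housing at (165,260) and the dropper at (360,359).

```bash
python3 - <<'E'
from h import *
s=dict(np.load('top.npz')); w=pts(s)
c=s['color']
cv2.imwrite('pics/crop1.png',cv2.resize(c[135:225,305:375,::-1],None,fx=6,fy=6,interpolation=cv2.INTER_CUBIC))
g=c.min(-1)
# white blobs in tray
m=np.zeros(g.shape,np.uint8); m[138:222,310:368]=(g[138:222,310:368]>130)
n,l,st,ce=cv2.connectedComponentsWithStats(m)
for i in range(1,n):
    if st[i,4]<60: continue
    cn,_=cv2.findContours((l==i).astype(np.uint8),cv2.RETR_EXTERNAL,cv2.CHAIN_APPROX_NONE)
    r=cv2.minAreaRect(cn[0]); b=cv2.boxPoints(r)
    P=np.array([ray(s,u,v,.038)[:2] for u,v in b])
    zz=w[l==i][:,2]
    print(i,ce[i],np.round(P,4).tolist(),'ctr',P.mean(0).round(4),'sides',np.linalg.norm(P[0]-P[1]).round(4),np.linalg.norm(P[1]-P[2]).round(4),'z',np.nanpercentile(zz,[5,50,90,98]).round(4))
# tray dark
m2=np.zeros_like(m); m2[130:230,300:375]=(g[130:230,300:375]<60)|(m[130:230,300:375]>0)
m2=cv2.morphologyEx(m2,cv2.MORPH_CLOSE,np.ones((5,5)))
cn,_=cv2.findContours(m2,cv2.RETR_EXTERNAL,cv2.CHAIN_APPROX_NONE)
b=cv2.boxPoints(cv2.minAreaRect(max(cn,key=cv2.contourArea)));P=np.array([ray(s,u,v,.024)[:2] for u,v in b]);print('tray',P.round(4).tolist(),P.mean(0))
# chute floor: fit plane on depth points in open region
for n in('top','side'):
    s=dict(np.load(n+'.npz')); w=pts(s)
    poly=np.array([[170,151],[234,138],[236,152],[172,166]]) if n=='top' else np.array([[190,188],[212,188],[200,232],[182,232]])
    mm=cv2.fillPoly(np.zeros(g.shape,np.uint8),[poly],1)>0
    q=w[mm&np.isfinite(w[...,2])]
    A=np.c_[q[:,:2],np.ones(len(q))]; k=np.ones(len(q),bool)
    for _ in range(10):
        p=np.linalg.lstsq(A[k],q[k,2],rcond=None)[0]; r=q[:,2]-A@p; k=abs(r)<.004
    print(n,'plane',p,k.mean(),'slope',np.degrees(np.arctan(np.hypot(*p[:2]))),'downdir yaw',np.degrees(np.arctan2(-p[1],-p[0])),r[k].std())
E
```

```text
1 [337.03096539 153.16029144] [[0.6115, -0.1869], [0.6192, -0.2743], [0.5738, -0.276], [0.5662, -0.1893]] ctr [ 0.5927 -0.2316] sides 0.0877 0.0454 z [0.0353 0.039  0.0583 0.0624]
2 [342.49855908 177.26512968] [[0.5504, -0.216], [0.552, -0.2744], [0.5078, -0.2736], [0.5061, -0.2157]] ctr [ 0.5291 -0.245 ] sides 0.0584 0.0443 z [0.0356 0.0391 0.0606 0.0633]
3 [342.20959147 202.14209591] [[0.4839, -0.1975], [0.492, -0.2861], [0.4465, -0.2879], [0.4385, -0.2001]] ctr [ 0.4652 -0.2429] sides 0.0889 0.0455 z [0.0352 0.0394 0.0607 0.0632]
tray [[0.6221, -0.1686], [0.6374, -0.2875], [0.4328, -0.3025], [0.4183, -0.1878]] [ 0.5276525  -0.23661685]
top plane [ 0.05043628 -0.32136056  0.12166185] 0.976721629485936 slope 18.019415226705423 downdir yaw 98.91958782129835 0.0016998972150465378
side plane [ 0.06080761 -0.3166508   0.11544031] 0.9447983014861996 slope 17.871215635294785 downdir yaw 100.87038445101639 0.0014974481554992855
```

View pics/crop1.png

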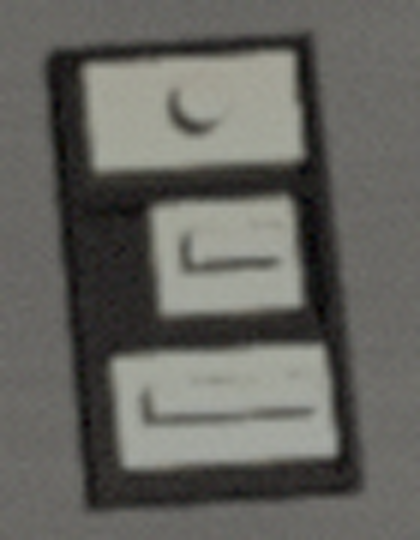

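The crop confirms the choice: the long block with the straight rib is the lowest, at crop (225,405). The knob cartridge is at (195,110) and the short one at (230,255). Next I measure the rib and the chute's axes.

```bash
python3 - <<'E'
from h import *
W={n:pts(dict(np.load(n+'.npz'))) for n in('top','side')}
allp=np.vstack([x.reshape(-1,3) for x in W.values()]); 
for n,x in W.items():
    q=x.reshape(-1,3); q=q[np.isfinite(q[:,2])]
    k=(abs(q[:,0]-.465)<.03)&(abs(q[:,1]+.243)<.055)&(q[:,2]>.052)&(q[:,2]<.075)
    r=cv2.minAreaRect(q[k][:,:2].astype(np.float32)*1000); print(n,'rib',k.sum(),q[k].mean(0).round(4),r,np.percentile(q[k][:,2],[50,95]).round(4))
    # chute
    F=q[(q[:,2]>.04)&(q[:,0]>.4)&(q[:,0]<.75)&(q[:,1]>-.05)&(q[:,1]<.35)]
    best=F
    pl=np.array([.0556,-.319,.1186])
    e=F[:,2]-F[:,:2]@pl[:2]-pl[2]
    fl=F[(abs(e)<.004)]; r=cv2.minAreaRect(fl[:,:2].astype(np.float32)*1000); print(' floor',len(fl),r)
    yaw=np.radians(99.5); d=np.array([np.cos(yaw),np.sin(yaw)]); xl=np.array([np.sin(yaw),-np.cos(yaw)])
    al=fl[:,:2]@d; la=fl[:,:2]@xl
    for a in np.arange(al.min(),al.max(),.02):
        kk=(al>=a)&(al<a+.02)
        wl=(F[:,:2]@d>=a)&(F[:,:2]@d<a+.02)&(abs(F[:,:2]@xl-la.mean())<.045)&(e>.009)&(e<.02)
        if kk.sum()>5: print('  ',a.round(3),kk.sum(),np.percentile(la[kk],[2,50,98]).round(4),'walls',wl.sum(),np.percentile(F[wl][:,:2]@xl,[5,25,75,95]).round(4) if wl.sum()>4 else '')
    B=F[e>.075]; 
    h=B[(B[:,2]>0.17)]; print(' bridge',len(h),np.percentile(h@np.r_[d,0],[2,98]),np.percentile(h@np.r_[xl,0],[2,98]),cv2.minAreaRect(h[:,:2].astype(np.float32)*1000))
E
```

```text
top rib 173 [ 0.4644 -0.2424  0.06  ] ((464.69921875, -243.04660034179688), (14.413344383239746, 70.10234832763672), 5.430317401885986) [0.0602 0.0634]
 floor 1687 ((544.974609375, 180.2816925048828), (97.64046478271484, 324.24652099609375), 10.920979499816895)
   -0.075 184 [0.5412 0.5743 0.6001] walls 34 [0.5411 0.5428 0.6015 0.6037]
   -0.055 179 [0.5402 0.5736 0.5994] walls 53 [0.5399 0.5423 0.5999 0.603 ]
   -0.035 181 [0.5396 0.5732 0.599 ] walls 46 [0.5392 0.5418 0.6006 0.6033]
   -0.015 177 [0.539  0.5727 0.598 ] walls 45 [0.5388 0.5411 0.5994 0.6021]
   0.005 171 [0.5385 0.5721 0.5974] walls 46 [0.538  0.5403 0.5984 0.6016]
   0.025 166 [0.5381 0.5714 0.5967] walls 47 [0.5377 0.5395 0.5978 0.6009]
   0.045 167 [0.5373 0.5709 0.5953] walls 45 [0.5366 0.5386 0.5969 0.6003]
   0.065 163 [0.5365 0.5703 0.5956] walls 43 [0.5362 0.5388 0.5973 0.5998]
   0.085 169 [0.5216 0.5679 0.6011] walls 40 [0.5355 0.5374 0.597  0.5989]
   0.105 50 [0.5178 0.5699 0.6097] walls 19 [0.5277 0.5366 0.6049 0.6128]
   0.165 6 [0.5325 0.5334 0.5336] walls 1 
   0.185 8 [0.5319 0.5328 0.5433] walls 19
[... 984 characters left out ...]
012]
   0.046 99 [0.5373 0.5703 0.5967] walls 52 [0.5371 0.5388 0.5971 0.6009]
   0.106 10 [0.5178 0.5181 0.5187] walls 0 
   0.126 49 [0.5183 0.5612 0.5922] walls 1 
   0.146 269 [0.534  0.5675 0.5931] walls 60 [0.5343 0.5362 0.595  0.5972]
   0.166 277 [0.5338 0.5674 0.5923] walls 63 [0.5336 0.5355 0.5939 0.5965]
   0.186 188 [0.5327 0.5636 0.5916] walls 71 [0.5328 0.5351 0.5938 0.5962]
   0.206 182 [0.532  0.5607 0.5915] walls 113 [0.5322 0.5361 0.5914 0.5952]
   0.226 6 [0.5283 0.5288 0.5292] walls 25 [0.5279 0.5286 0.5631 0.5929]
 bridge 2217 [0.11549859 0.18414709] [0.51645672 0.61261292] ((533.912841796875, 237.4676971435547), (100.6892318725586, 78.8818130493164), 11.475004196166992)
```

```bash
cat >> h.py <<'E'
yaw=np.radians(101.25); D=np.array([np.cos(yaw),np.sin(yaw),0]); X=np.array([np.sin(yaw),-np.cos(yaw),0]); Z0=np.array([0,0,1.])
a0=np.radians(99.5); O=.196*np.array([np.cos(a0),np.sin(a0),0])+.5645*np.array([np.sin(a0),-np.cos(a0),0])+.055*Z0
t=np.radians(18); CY=D*np.cos(t)-Z0*np.sin(t); CZ=D*np.sin(t)+Z0*np.cos(t)
def ch(x,y,z): return O+X*x+CY*y+CZ*z
def toch(p): p=np.asarray(p)-O; return np.stack([p@X,p@CY,p@CZ],-1)
def go(target,yawdeg=None):
    o=robot.get_obs(); Rm=R.from_euler('xyz',o['eef_rot']); d=Rm.inv().apply(np.asarray(target)-o['tcp_pos'])
    s=None
    if yawdeg is not None: s=-((yawdeg-np.degrees(o['eef_rot'][2])+180)%360-180)
    print('t',o['clock'],'tool shift mm',(d*1000).round(1),'spin',s,'tcp',o['tcp_pos'].round(4),'rpy',np.degrees(o['eef_rot']).round(2),'F',o['force'].round(2),'gap',round(o['finger_gap'],4)); return d
E
python3 - <<'E'
from h import *
print('O',O,'load',ch(0,-.205,0),'plane z at O',O[:2]@[.0556,-.319]+.1186)
P=pts(dict(np.load('side.npz'))).reshape(-1,3);P=P[np.isfinite(P[:,2])];c=toch(P)
k=(abs(c[:,0])<.02)&(abs(c[:,2])<.004)&(c[:,1]<-.12)&(c[:,1]>-.35);print('floor',np.percentile(c[k][:,1],[.5,99]),np.median(c[k][:,2]))
k=(abs(c[:,0])<.018)&(c[:,2]>.005)&(c[:,2]<.03)&(c[:,1]>-.04)&(c[:,1]<.05);print('stop',k.sum(),np.percentile(c[k][:,1],[2,25,50]))
k=(abs(c[:,0])<.045)&(c[:,2]>.1)&(c[:,2]<.125)&(c[:,1]>-.2)&(c[:,1]<.05);print('bridge',np.percentile(c[k],[1,50,99],axis=0).round(4))
go([.4647,-.2425,.242],95.3)
E
```

```text
O [0.52440889 0.28648135 0.055     ] load [0.56244499 0.09526099 0.11834848] plane z at O 0.0563695832576622
floor [-0.28193601 -0.15035417] 0.0008777932752856637
stop 119 [0.00224678 0.0053395  0.0080617 ]
bridge [[-0.044  -0.1214  0.1047]
 [-0.0007 -0.0827  0.1135]
 [ 0.0441 -0.0479  0.1175]]
t 0.1 tool shift mm [ 3.596e+02 -1.181e+02 -3.000e-01] spin -76.17321700482535 tcp [ 0.1637 -0.4719  0.2415] rpy [-179.9     0.     19.13] F [-0.21  0.03 -0.14] gap 0.0853
```

```bash
echo 'O=O+CY*.0025+CZ*.001' >> h.py
```

>>> {"api": "apply_moves", "payload": {"deltas": [{"x":0.36,"y":-0.118,"z":0,"spin":-76.2,"fingers":0.05},{"x":0.36,"y":-0.118,"z":0,"spin":-76.2,"fingers":0.05},{"x":0.36,"y":-0.118,"z":0,"spin":-76.2,"fingers":0.05},{"x":0.36,"y":-0.118,"z":0,"spin":-76.2,"fingers":0.05},{"x":0.36,"y":-0.118,"z":0,"spin":-76.2,"fingers":0.05},{"x":0.36,"y":-0.118,"z":0,"spin":-76.2,"fingers":0.05},{"x":0.36,"y":-0.118,"z":0,"spin":-76.2,"fingers":0.05},{"x":0.36,"y":-0.118,"z":0,"spin":-76.2,"fingers":0.05}], "grip_force": 40}}

```text
clock: 0.9
tcp_pos: [0.4675, -0.2403, 0.2417]
eef_rot: [-3.141, -0.001, 1.543]
force: [-0.0, -0.4, -0.4]
finger_gap: 0.0502
gripper_force: 0.0
```

```bash
python3 -c "
from h import *
go([.4647,-.2425,.10],95.3);print(np.degrees(robot.get_obs()['q']))"
```

```text
t 0.9 tool shift mm [ -2.4  -2.7 141.7] spin -6.878942241212485 tcp [ 0.4675 -0.2403  0.2417] rpy [-1.7999e+02 -5.0000e-02  8.8420e+01] F [-0.04 -0.38 -0.41] gap 0.0502
[-2.72270223e+01  1.67434735e+01  4.16307669e+00  7.74478457e+01
  4.16904644e-02  6.43519064e+01]
```

>>> {"api": "apply_moves", "payload": {"deltas": [{"x":0,"y":-0.001,"z":0.05,"spin":-7.6},{"x":0,"y":-0.001,"z":0.1,"spin":-7.6},{"x":0,"y":-0.001,"z":0.14,"spin":-7.6},{"x":0,"y":-0.001,"z":0.14,"spin":-7.6},{"x":0,"y":-0.001,"z":0.14,"spin":-7.6}]}}

```text
schema error: expected keys x, y, z, spin, fingers
```

```bash
python3 -c "
from h import *
go([.4647,-.2425,.052],95.3)
s=snap('side');cv2.imwrite('pics/s1.png',cv2.resize(s['color'][90:210,200:340,::-1],None,fx=4,fy=4))"
```

```text
t 0.9 tool shift mm [ -2.4  -2.7 189.7] spin -6.878942241212485 tcp [ 0.4675 -0.2403  0.2417] rpy [-1.7999e+02 -5.0000e-02  8.8420e+01] F [-0.04 -0.38 -0.41] gap 0.0502
```

View pics/s1.png

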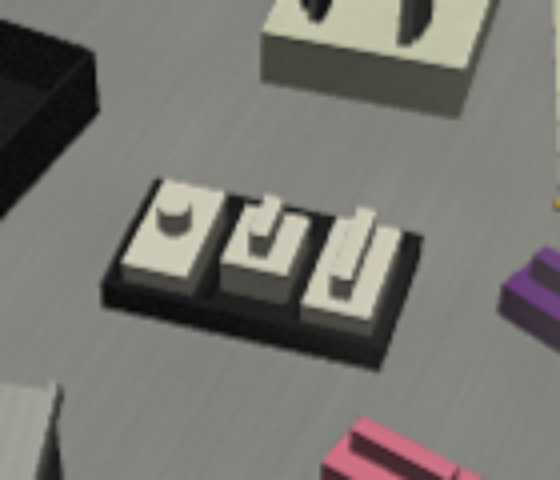

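The call was refused because every key is needed. The crop shows the tray untouched, the target at (355,260) and the fingertips still high above at (360,15).

>>> {"api": "apply_moves", "payload": {"deltas": [{"x":0,"y":-0.001,"z":0.05,"spin":-7.6,"fingers":0.05},{"x":0,"y":-0.001,"z":0.1,"spin":-7.6,"fingers":0.05},{"x":0,"y":-0.001,"z":0.14,"spin":-7.6,"fingers":0.05},{"x":0,"y":-0.001,"z":0.14,"spin":-7.6,"fingers":0.05},{"x":0,"y":-0.001,"z":0.14,"spin":-7.6,"fingers":0.05}]}}

```text
clock: 1.45
tcp_pos: [0.4638, -0.2429, 0.1023]
eef_rot: [-3.14, -0.001, 1.666]
force: [-0.6, 0.2, -0.1]
finger_gap: 0.0501
gripper_force: 0.0
```

```bash
python3 -c "
from h import *
go([.4647,-.2425,.052],95.3)
s=snap('side');cv2.imwrite('pics/s2.png',cv2.resize(s['color'][90:210,200:340,::-1],None,fx=4,fy=4))"
```

```text
t 1.45 tool shift mm [ 0.2  1.  50.3] spin 0.14946956998159067 tcp [ 0.4638 -0.2429  0.1023] rpy [-1.799e+02 -6.000e-02  9.545e+01] F [-0.64  0.2  -0.06] gap 0.0501
```

View pics/s2.png

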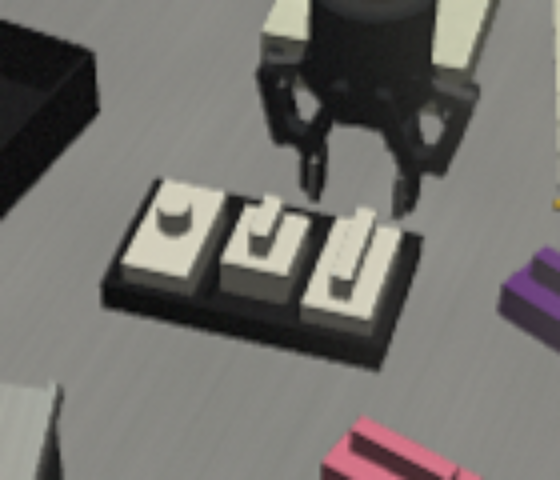

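The fingers, at (312,180) and (405,195), straddle the rib at (355,240), so I go down and grip.

>>> {"api": "apply_moves", "payload": {"deltas": [{"x":0,"y":0.001,"z":0.025,"spin":0,"fingers":0.05},{"x":0,"y":0.001,"z":0.05,"spin":0,"fingers":0.05},{"x":0,"y":0.001,"z":0.05,"spin":0,"fingers":0.05},{"x":0,"y":0.001,"z":0.05,"spin":0,"fingers":0.0},{"x":0,"y":0.001,"z":0.05,"spin":0,"fingers":0.0},{"x":0,"y":0.001,"z":0.05,"spin":0,"fingers":0.0},{"x":0,"y":0.001,"z":0.05,"spin":0,"fingers":0.0},{"x":0,"y":0.001,"z":0.05,"spin":0,"fingers":0.0}], "grip_force": 40}}

```text
clock: 2.3
tcp_pos: [0.4671, -0.2438, 0.0547]
eef_rot: [3.138, 0.003, 1.666]
force: [-1.0, 0.2, 6.2]
finger_gap: 0.0129
gripper_force: 40.6
```

>>> {"api": "apply_moves", "payload": {"deltas": [{"x":0,"y":0,"z":-0.02,"spin":0,"fingers":0.0},{"x":0,"y":0,"z":-0.06,"spin":0,"fingers":0.0},{"x":0,"y":0,"z":-0.11,"spin":0,"fingers":0.0},{"x":0,"y":0,"z":-0.16,"spin":0,"fingers":0.0},{"x":0,"y":0,"z":-0.21,"spin":0,"fingers":0.0},{"x":0,"y":0,"z":-0.21,"spin":0,"fingers":0.0},{"x":0,"y":0,"z":-0.21,"spin":0,"fingers":0.0}]}}

```text
clock: 3.0
tcp_pos: [0.466, -0.2432, 0.2642]
eef_rot: [3.138, 0.002, 1.666]
force: [-0.1, 0.2, -1.3]
finger_gap: 0.0131
gripper_force: 39.6
```

```bash
python3 -c "
from h import *
go(ch(0,-.205,0)+[0,0,.14],101.25)
s=snap('side');P=pts(s).reshape(-1,3);o=robot.get_obs()['tcp_pos'];cv2.imwrite('pics/s3.png',cv2.resize(s['color'][30:210,200:400,::-1],None,fx=4,fy=4)[:600,:800])
"
```

```text
t 3.0 tool shift mm [330.4 128.    5.4] spin -5.768490021175637 tcp [ 0.466  -0.2432  0.2642] rpy [1.7979e+02 1.4000e-01 9.5480e+01] F [-0.1   0.21 -1.34] gap 0.0131
```

View pics/s3.png

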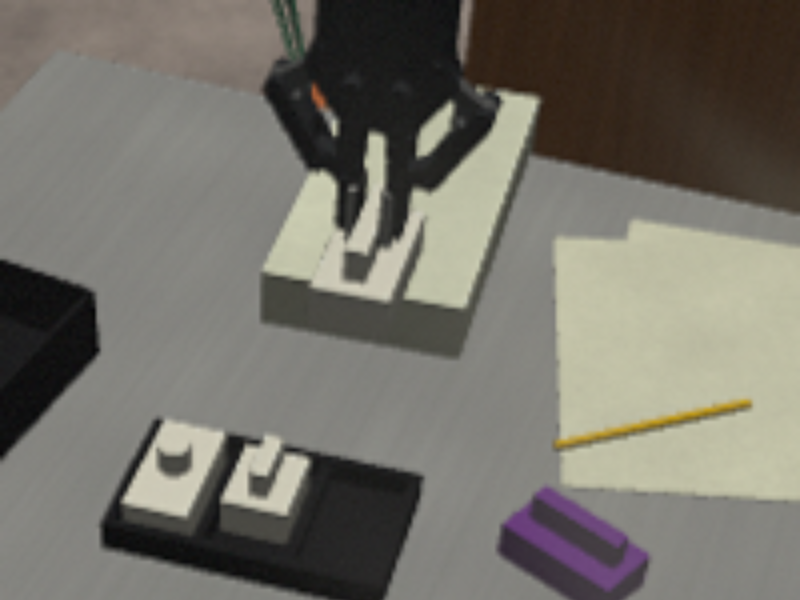

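The cartridge is held level at (375,235), with the other two left in the tray at (175,470) and (265,490). On to the chute.

>>> {"api": "apply_moves", "payload": {"deltas": [{"x":0.33,"y":0.128,"z":0,"spin":-5.8,"fingers":0.0},{"x":0.33,"y":0.128,"z":0,"spin":-5.8,"fingers":0.0},{"x":0.33,"y":0.128,"z":0,"spin":-5.8,"fingers":0.0},{"x":0.33,"y":0.128,"z":0,"spin":-5.8,"fingers":0.0},{"x":0.33,"y":0.128,"z":0,"spin":-5.8,"fingers":0.0},{"x":0.33,"y":0.128,"z":0,"spin":-5.8,"fingers":0.0},{"x":0.33,"y":0.128,"z":0,"spin":-5.8,"fingers":0.0},{"x":0.33,"y":0.128,"z":0,"spin":-5.8,"fingers":0.0}]}}

```text
clock: 3.85
tcp_pos: [0.5607, 0.1034, 0.2589]
eef_rot: [-3.137, -0.002, 1.775]
force: [-1.7, 0.0, -1.6]
finger_gap: 0.0131
gripper_force: 39.6
```

```bash
cat >> h.py <<'E'
def whites(zmin=.02):
    "white points over the chute floor, chute coords, both cameras"
    for n in('side','top'):
        s=snap(n); w=pts(s); m=(s['color'].min(-1)>120)&np.isfinite(w[...,2]); c=toch(w[m])
        yield n,c[(abs(c[:,0])<.04)&(c[:,2]>zmin)&(c[:,2]<.2)&(c[:,1]<-.13)&(c[:,1]>-.32)]
E
python3 - <<'E'
from h import *
go(ch(0,-.205,.045)+[0,0,.03],101.25)
o=robot.get_obs();T=o['tcp_pos'];Rm=R.from_euler('xyz',o['eef_rot'])
for n in('side','top'):
    s=snap(n);w=pts(s);m=(s['color'].min(-1)>100)&np.isfinite(w[...,2]);p=Rm.inv().apply(w[m]-T)
    p=p[(abs(p[:,0])<.06)&(abs(p[:,1])<.035)&(p[:,2]<.06)&(p[:,2]>-.03)]
    print(n,len(p),np.percentile(p,[1,10,50,90,99],axis=0).round(4).tolist())
    k=p[p[:,2]<.005]; print('rib',len(k),np.percentile(k,[2,50,98],axis=0).round(4).tolist() if len(k)>4 else '')
E
```

```text
t 3.85 tool shift mm [ 8.2  0.5 67.6] spin 0.449093151949711 tcp [0.5607 0.1034 0.2589] rpy [-1.7974e+02 -1.3000e-01  1.0170e+02] F [-1.75  0.   -1.6 ] gap 0.0131
side 566 [[-0.0397, -0.0231, -0.0188], [-0.0178, -0.0209, -0.0056], [0.0206, -0.0062, 0.0162], [0.0425, 0.0186, 0.0177], [0.0468, 0.0234, 0.0441]]
rib 126 [[-0.0113, -0.0068, -0.0263], [0.0156, 0.0015, -0.0055], [0.0362, 0.0107, 0.0021]]Traceback (most recent call last):
  File "<stdin>", line 7, in <module>
    return _quantile_unchecked(
        a, q, axis, out, overwrite_input, method, keepdims, weights)
    return _ureduce(a,
                    func=_quantile_ureduce_func,
    ...<5 lines>...
                    overwrite_input=overwrite_input,
                    method=method)
    r = func(a, **kwargs)
    result = _quantile(arr,
                       quantiles=q,
    ...<2 lines>...
                       out=out,
                       weights=wgt)
    slices_having_nans = np.isnan(arr[-1, ...])
                                  ~~~^^^^^^^^^
IndexError: index -1 is out of bounds for axis 0 with size 0
```

>>> {"api": "apply_moves", "payload": {"deltas": [{"x":0.008,"y":0.0005,"z":0.04,"spin":0.4,"fingers":0.0},{"x":0.008,"y":0.0005,"z":0.07,"spin":0.4,"fingers":0.0},{"x":0.008,"y":0.0005,"z":0.076,"spin":0.4,"fingers":0.0},{"x":0.008,"y":0.0005,"z":0.08,"spin":0.4,"fingers":0.0},{"x":0.008,"y":0.0005,"z":0.082,"spin":0.4,"fingers":0.0},{"x":0.008,"y":0.0005,"z":0.082,"spin":0.4,"fingers":0.0}], "grip_force": 20}}

```text
clock: 4.55
tcp_pos: [0.5604, 0.1052, 0.1813]
eef_rot: [3.141, 0.0, 1.76]
force: [0.5, -0.6, -0.7]
finger_gap: 0.0132
gripper_force: 39.7
```

>>> {"api": "apply_moves", "payload": {"deltas": [{"x":0,"y":0,"z":0.002,"spin":0,"fingers":0.0},{"x":0,"y":0,"z":0.004,"spin":0,"fingers":0.0},{"x":0,"y":0,"z":0.006,"spin":0,"fingers":0.0},{"x":0,"y":0,"z":0.006,"spin":0,"fingers":0.0}]}}

```text
clock: 4.95
tcp_pos: [0.5606, 0.1062, 0.1759]
eef_rot: [3.139, -0.0, 1.761]
force: [-2.0, 1.5, 4.9]
finger_gap: 0.0129
gripper_force: 40.5
```

```bash
python3 - <<'E'
from h import *
go(ch(0,-.205,.046),101.25)
for n,c in whites():
    if len(c)<20: continue
    k=c[(c[:,2]>.02)&(c[:,2]<.08)]; print(n,len(k))
    top=k[abs(k[:,0])>.012]; A=np.c_[top[:,1],np.ones(len(top))]; p=np.polyfit(top[:,1],top[:,2],1); print('tilt vs chute deg',np.degrees(np.arctan(p[0])),np.percentile(k,[2,50,98],axis=0).round(4).tolist())
E
```

```text
t 4.95 tool shift mm [ 5.8 -0.4 13.6] spin -0.3553494245231832 tcp [0.5606 0.1062 0.1759] rpy [179.87  -0.   100.89] F [-2.04  1.49  4.93] gap 0.0129
side 451
tilt vs chute deg 16.45158615972699 [[-0.0222, -0.2361, 0.0318], [-0.0038, -0.1914, 0.0512], [0.0237, -0.1665, 0.0725]]
```

>>> {"api": "apply_moves", "payload": {"deltas": [{"x":0.001,"y":0,"z":0.002,"spin":0,"fingers":0.004},{"x":0.002,"y":0,"z":0.004,"spin":0,"fingers":0.004},{"x":0.003,"y":0,"z":0.006,"spin":0,"fingers":0.004},{"x":0.003,"y":0,"z":0.006,"spin":0,"fingers":0.004}], "grip_force": 20}}

```text
clock: 5.45
tcp_pos: [0.5598, 0.1105, 0.171]
eef_rot: [3.138, -0.003, 1.762]
force: [-4.0, 4.1, 10.5]
finger_gap: 0.0132
gripper_force: 42.0
```

```bash
cat > tilt.py <<'E'
from h import *
go(ch(0,-.205,.046),101.25)
for n,c in whites():
    if len(c)<20: continue
    k=c[(c[:,2]>.02)&(c[:,2]<.08)]
    top=k[abs(k[:,0])>.012]; p=np.polyfit(top[:,1],top[:,2],1); print(n,len(k),'tilt vs chute deg',np.degrees(np.arctan(p[0])),np.percentile(k,[2,50,98],axis=0).round(4).tolist())
E
python3 tilt.py
```

```text
t 5.45 tool shift mm [ 1.4 -0.4  8.8] spin -0.2964395399383193 tcp [0.5598 0.1105 0.171 ] rpy [ 1.7980e+02 -1.5000e-01  1.0095e+02] F [-4.03  4.13 10.53] gap 0.0132
side 456 tilt vs chute deg 11.467055082700192 [[-0.0222, -0.228, 0.0329], [-0.0038, -0.1857, 0.0451], [0.0236, -0.162, 0.0674]]
```

>>> {"api": "apply_moves", "payload": {"deltas": [{"x":0.0,"y":0,"z":0.002,"spin":0,"fingers":0.004},{"x":0.0,"y":0,"z":0.004,"spin":0,"fingers":0.004},{"x":0.0,"y":0,"z":0.006,"spin":0,"fingers":0.004},{"x":0.0,"y":0,"z":0.008,"spin":0,"fingers":0.004},{"x":0.0,"y":0,"z":0.008,"spin":0,"fingers":0.004}]}}

```text
clock: 6.05
tcp_pos: [0.5592, 0.1139, 0.1643]
eef_rot: [3.137, -0.01, 1.764]
force: [-8.1, 12.2, 15.8]
finger_gap: 0.0129
gripper_force: 44.8
```

```bash
python3 tilt.py
```

```text
t 6.05 tool shift mm [-2.  -0.5  2. ] spin -0.16168313996843153 tcp [0.5592 0.1139 0.1643] rpy [179.75  -0.55 101.09] F [-8.12 12.16 15.78] gap 0.0129
side 461 tilt vs chute deg 5.5153983988172035 [[-0.0221, -0.2187, 0.0309], [-0.0018, -0.1806, 0.0371], [0.0238, -0.1574, 0.0602]]
```

>>> {"api": "apply_moves", "payload": {"deltas": [{"x":0.0,"y":0,"z":-0.003,"spin":0,"fingers":0.004},{"x":0.0,"y":0,"z":-0.003,"spin":0,"fingers":0.016},{"x":0.0,"y":0,"z":-0.004,"spin":0,"fingers":0.03},{"x":0.0,"y":0,"z":-0.006,"spin":0,"fingers":0.04},{"x":0.0,"y":0,"z":-0.006,"spin":0,"fingers":0.04},{"x":0.0,"y":0,"z":-0.04,"spin":0,"fingers":0.04},{"x":0.0,"y":0,"z":-0.08,"spin":0,"fingers":0.04},{"x":0.0,"y":0,"z":-0.08,"spin":0,"fingers":0.04}]}}

```text
clock: 6.95
tcp_pos: [0.5626, 0.109, 0.2461]
eef_rot: [3.131, 0.0, 1.76]
force: [1.0, 0.3, 0.3]
finger_gap: 0.0399
gripper_force: 0.0
```

```bash
python3 tilt.py; python3 -c "
from h import *
s=snap('side');cv2.imwrite('pics/s4.png',cv2.resize(s['color'][150:360,100:290,::-1],None,fx=2.8,fy=2.8))"
```

```text
t 6.95 tool shift mm [ 3.5 -3.8 83.8] spin -0.40271498030361386 tcp [0.5626 0.109  0.2461] rpy [1.7939e+02 1.0000e-02 1.0085e+02] F [0.98 0.33 0.32] gap 0.0399
side 770 tilt vs chute deg 0.26569402674051484 [[-0.0217, -0.2427, 0.0272], [-0.0026, -0.1972, 0.0307], [0.0239, -0.1575, 0.0539]]
```

View pics/s4.png

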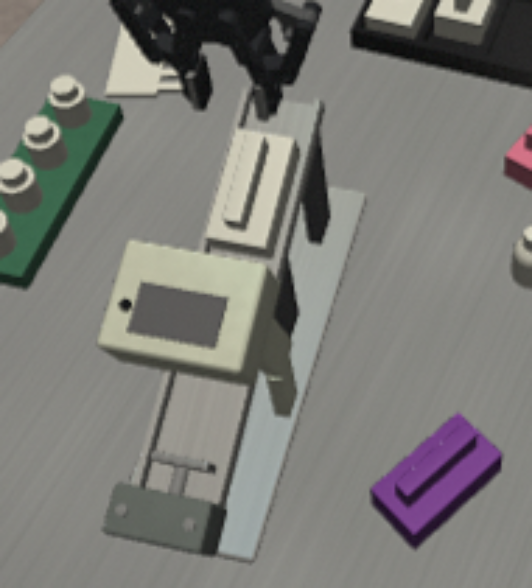

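The cartridge lies flat and rib up in the open chute, at (255,190) in the crop, clear of the bridge at (190,305).

The moves cannot tilt the tool directly, and an upright tool would meet the bridge edge about 17 mm before the cartridge reaches the stop. I will see whether the arm's own approach to an out-of-reach pose tilts the tool outward, so first I check for free space on the left.

```bash
python3 - <<'E'
from h import *
w=pts(dict(np.load('top.npz'))).reshape(-1,3); w=w[np.isfinite(w[:,2])]
for x in np.arange(-.2,.75,.1):
    print(round(x,1),[ (round(float(w[k][:,2].max()),2) if (k:=(abs(w[:,0]-x)<.05)&(abs(w[:,1]-y)<.05)).sum()>3 else None) for y in np.arange(0,.7,.1)])
o=robot.get_obs();print(np.degrees(o['q']).round(1)); go([-.1,.5,.35],191)
E
```

```text
-0.2 [None, None, None, None, None, None, None]
-0.1 [None, None, None, None, None, None, None]
0.0 [None, 0.01, 0.01, 0.01, 0.01, 0.09, None]
0.1 [0.6, 0.45, 0.01, 0.01, 0.01, 0.14, 0.06]
0.2 [0.64, 0.01, 0.01, 0.01, 0.01, 0.14, None]
0.3 [0.01, 0.01, 0.05, 0.01, 0.01, 0.14, 0.01]
0.4 [0.07, 0.01, 0.06, 0.03, 0.01, 0.12, 0.12]
0.5 [0.16, 0.15, 0.2, 0.19, 0.08, 0.13, 0.13]
0.6 [0.16, 0.15, 0.2, 0.19, 0.01, 0.12, 0.12]
0.7 [0.01, 0.01, 0.01, 0.01, 0.01, 0.12, 0.12]
[11.  21.9 11.2 79.3 -0.  90.1]
t 7.1 tool shift mm [ 508.7 -574.  -110. ] spin -90.14543932614293 tcp [0.5595 0.1085 0.2398] rpy [-179.98    0.    100.85] F [-0.42 -0.82 -0.13] gap 0.0396
```

>>> {"api": "apply_moves", "payload": {"deltas": [{"x":0.0,"y":0,"z":-0.05,"spin":0,"fingers":0.0},{"x":0.5,"y":-0.57,"z":-0.12,"spin":-90,"fingers":0.0},{"x":0.5,"y":-0.57,"z":-0.12,"spin":-90,"fingers":0.0},{"x":0.5,"y":-0.57,"z":-0.12,"spin":-90,"fingers":0.0},{"x":0.5,"y":-0.57,"z":-0.12,"spin":-90,"fingers":0.0},{"x":0.5,"y":-0.57,"z":-0.12,"spin":-90,"fingers":0.0},{"x":0.5,"y":-0.57,"z":-0.12,"spin":-90,"fingers":0.0},{"x":0.5,"y":-0.57,"z":-0.12,"spin":-90,"fingers":0.0}]}}

```text
clock: 7.9
tcp_pos: [0.2567, 0.2849, 0.3211]
eef_rot: [-3.139, -0.001, 2.816]
force: [0.8, 1.4, 0.1]
finger_gap: 0.0
gripper_force: 0.0
```

```bash
python3 -c "
from h import *
go([-.1,.5,.35],191);print(np.degrees(robot.get_obs()['q']).round(1))"
```

```text
t 7.9 tool shift mm [406.8  89.6 -28.6] spin -29.659994314577432 tcp [0.2567 0.2849 0.3211] rpy [-1.7986e+02 -7.0000e-02  1.6134e+02] F [0.76 1.4  0.13] gap 0.0
[48.  -0.7 -4.7 86.2  0.  66.6]
```

>>> {"api": "apply_moves", "payload": {"deltas": [{"x":0.4,"y":0.09,"z":-0.03,"spin":-30,"fingers":0.0},{"x":0.4,"y":0.09,"z":-0.03,"spin":-30,"fingers":0.0},{"x":0.4,"y":0.09,"z":-0.03,"spin":-30,"fingers":0.0},{"x":0.4,"y":0.09,"z":-0.03,"spin":-30,"fingers":0.0},{"x":0.4,"y":0.09,"z":-0.03,"spin":-30,"fingers":0.0},{"x":0.4,"y":0.09,"z":-0.03,"spin":-30,"fingers":0.0},{"x":0.4,"y":0.09,"z":-0.03,"spin":-30,"fingers":0.0},{"x":0.4,"y":0.09,"z":-0.03,"spin":-30,"fingers":0.0}]}}

```text
clock: 8.7
tcp_pos: [-0.0826, 0.4944, 0.3499]
eef_rot: [-3.138, 0.0, -2.949]
force: [1.0, 1.6, -0.5]
finger_gap: 0.0003
gripper_force: 0.0
```

```bash
python3 -c "
from h import *
go([-.16,.82,.35]);print(np.degrees(robot.get_obs()['q']).round(1))"
```

```text
t 8.7 tool shift mm [ 13.5 334.4  -1.2] spin None tcp [-0.0826  0.4944  0.3499] rpy [-1.7981e+02  1.0000e-02 -1.6894e+02] F [ 0.97  1.61 -0.48] gap 0.0003
[99.5 13.1 15.2 92.3 -0.  88.4]
```

>>> {"api": "apply_moves", "payload": {"deltas": [{"x":0.0,"y":0.4,"z":0,"spin":0,"fingers":0.0},{"x":0.0,"y":0.4,"z":0,"spin":0,"fingers":0.0},{"x":0.0,"y":0.4,"z":0,"spin":0,"fingers":0.0},{"x":0.0,"y":0.4,"z":0,"spin":0,"fingers":0.0},{"x":0.0,"y":0.4,"z":0,"spin":0,"fingers":0.0},{"x":0.0,"y":0.4,"z":0,"spin":0,"fingers":0.0},{"x":0.0,"y":0.4,"z":0,"spin":0,"fingers":0.0},{"x":0.0,"y":0.4,"z":0,"spin":0,"fingers":0.0}]}}

```text
clock: 9.5
tcp_pos: [-0.1267, 0.7203, 0.3457]
eef_rot: [3.115, 0.001, -2.949]
force: [-0.3, -0.3, 1.0]
finger_gap: -0.0
gripper_force: 0.0
```

```bash
python3 -c "
from h import *
go([-.1,.5,.35]);print(np.degrees(robot.get_obs()['q']).round(1))"
```

```text
t 9.5 tool shift mm [  16.  -221.1  -10.3] spin None tcp [-0.1267  0.7203  0.3457] rpy [ 1.7847e+02  3.0000e-02 -1.6897e+02] F [-0.25 -0.29  1.  ] gap -0.0
[100.   48.3  73.  113.2  -0.   88.9]
```

>>> {"api": "apply_moves", "payload": {"deltas": [{"x":0.0,"y":0.4,"z":0,"spin":0,"fingers":0.0},{"x":0.0,"y":0.4,"z":0,"spin":0,"fingers":0.0},{"x":0.0,"y":0.4,"z":0,"spin":0,"fingers":0.0},{"x":0.0,"y":0.4,"z":0,"spin":0,"fingers":0.0}]}}

```text
clock: 9.9
tcp_pos: [-0.1396, 0.7766, 0.2798]
eef_rot: [3.074, 0.001, -2.949]
force: [0.2, 0.2, -0.3]
finger_gap: 0.0
gripper_force: 0.0
```

```bash
python3 -c "
from h import *
go([-.1,.5,.35]);print(np.degrees(robot.get_obs()['q']).round(1))"
```

```text
t 9.9 tool shift mm [  14.  -273.7  -88.9] spin None tcp [-0.1396  0.7766  0.2798] rpy [ 1.7612e+02  6.0000e-02 -1.6897e+02] F [ 0.22  0.18 -0.34] gap 0.0
[100.2  53.4  72.9 105.6  -0.   89.2]
```

>>> {"api": "apply_moves", "payload": {"deltas": [{"x":0.0,"y":-0.2,"z":-0.08,"spin":0,"fingers":0.0},{"x":0.0,"y":-0.2,"z":-0.08,"spin":0,"fingers":0.0},{"x":0.0,"y":-0.2,"z":-0.08,"spin":0,"fingers":0.0},{"x":0.0,"y":-0.2,"z":-0.08,"spin":0,"fingers":0.0},{"x":0.0,"y":-0.2,"z":-0.08,"spin":0,"fingers":0.0}]}}

```text
clock: 10.4
tcp_pos: [-0.0998, 0.5723, 0.3495]
eef_rot: [3.07, 0.001, -2.949]
force: [0.1, -0.1, 0.6]
finger_gap: 0.0001
gripper_force: 0.0
```

```bash
python3 -c "
from h import *
go([-.1,.5,.35]);print(np.degrees(robot.get_obs()['q']).round(1))"
```

```text
t 10.4 tool shift mm [ 14.  -70.7  -5.6] spin None tcp [-0.0998  0.5723  0.3495] rpy [ 1.7588e+02  7.0000e-02 -1.6897e+02] F [ 0.07 -0.09  0.59] gap 0.0001
[99.9 19.3 23.4 90.   0.  88.9]
```

Tilt builds up and stays commanded: 4° outward so far. I keep ratcheting the lean.

>>> {"api": "apply_moves", "payload": {"deltas": [{"x":0.0,"y":0.5,"z":-0.25,"spin":0,"fingers":0.0},{"x":0.0,"y":0.5,"z":-0.25,"spin":0,"fingers":0.0},{"x":0.0,"y":0.5,"z":-0.25,"spin":0,"fingers":0.0},{"x":0.0,"y":0.5,"z":-0.25,"spin":0,"fingers":0.0},{"x":0.0,"y":0.5,"z":-0.25,"spin":0,"fingers":0.0},{"x":0.0,"y":0.5,"z":-0.25,"spin":0,"fingers":0.0},{"x":0.0,"y":0.5,"z":-0.25,"spin":0,"fingers":0.0},{"x":0.0,"y":0.5,"z":-0.25,"spin":0,"fingers":0.0}]}}

```text
clock: 11.2
tcp_pos: [-0.1116, 0.6152, 0.4867]
eef_rot: [3.077, 0.001, -2.949]
force: [1.2, 0.1, 0.3]
finger_gap: -0.0002
gripper_force: 0.0
```

```bash
python3 -c "
from h import *
go([-.1,.5,.35]);print(np.degrees(robot.get_obs()['q']).round(1))"
```

```text
t 11.2 tool shift mm [  10.8 -123.9  128.9] spin None tcp [-0.1116  0.6152  0.4867] rpy [ 1.7630e+02  6.0000e-02 -1.6896e+02] F [1.22 0.1  0.31] gap -0.0002
[100.3  36.2  73.  123.1  -0.   89.3]
```

>>> {"api": "apply_moves", "payload": {"deltas": [{"x":0.0,"y":0.06,"z":0.17,"spin":0,"fingers":0.0},{"x":0.0,"y":0.06,"z":0.17,"spin":0,"fingers":0.0},{"x":0.0,"y":0.08,"z":0.17,"spin":0,"fingers":0.0},{"x":0.0,"y":0.1,"z":0.17,"spin":0,"fingers":0.0}]}}

```text
clock: 11.6
tcp_pos: [-0.1316, 0.7184, 0.3184]
eef_rot: [3.091, 0.001, -2.949]
force: [-0.7, 0.6, 0.3]
finger_gap: -0.0
gripper_force: 0.0
```

>>> {"api": "apply_moves", "payload": {"deltas": [{"x":0.0,"y":0.5,"z":-0.3,"spin":0,"fingers":0.0}]}}

```text
clock: 11.7
tcp_pos: [-0.1362, 0.7413, 0.3254]
eef_rot: [3.084, 0.001, -2.949]
force: [-0.2, 1.1, -0.2]
finger_gap: 0.0
gripper_force: 0.0
```

>>> {"api": "apply_moves", "payload": {"deltas": [{"x":0.0,"y":0.5,"z":-0.3,"spin":0,"fingers":0.0}]}}

```text
clock: 11.8
tcp_pos: [-0.1224, 0.6638, 0.3531]
eef_rot: [-3.037, -0.001, -2.949]
force: [0.1, 2.8, -13.4]
finger_gap: 0.0002
gripper_force: 0.0
```

>>> {"api": "apply_moves", "payload": {"deltas": [{"x":0.0,"y":0.5,"z":-0.3,"spin":0,"fingers":0.0}]}}

```text
clock: 11.9
tcp_pos: [-0.1188, 0.642, 0.3986]
eef_rot: [-3.068, -0.0, -2.949]
force: [-0.2, -1.0, 2.9]
finger_gap: 0.0002
gripper_force: 0.0
```

>>> {"api": "apply_moves", "payload": {"deltas": [{"x":0.0,"y":0.5,"z":-0.3,"spin":0,"fingers":0.0}]}}

```text
clock: 12.0
tcp_pos: [-0.1185, 0.6383, 0.4145]
eef_rot: [-3.093, 0.0, -2.949]
force: [0.1, -0.6, 1.2]
finger_gap: 0.0003
gripper_force: 0.0
```

```bash
python3 -c "
from h import *
go([-.1,.5,.35]);print(np.degrees(robot.get_obs()['q']).round(1))"
```

```text
t 12.0 tool shift mm [   8.3 -136.    71.1] spin None tcp [-0.1185  0.6383  0.4145] rpy [-177.23    0.   -168.96] F [ 0.1  -0.6   1.24] gap 0.0003
[100.5  42.7  73.1 123.1  -0.   89.5]
```

```bash
cat > kin.py <<'E'
import numpy as np
from scipy.optimize import least_squares
S=np.array([[13.83,.22,76.5,.4995,.2415],[16.74,4.16,77.45,.5257,.2417],[21.9,11.2,79.3,.5699,.2398],[-.7,-4.7,86.2,.3835,.3211],[13.1,15.2,92.3,.5013,.3499],[48.3,73,113.2,.7314,.3457],[53.4,72.9,105.6,.7890,.2798],[19.3,23.4,90,.5809,.3495],[36.2,73,123.1,.6252,.4867],[42.7,73.1,123.1,.6492,.4145]])
def rows(q):
    q=np.radians(q); f=q[0]-q[1]+np.pi/2; p=f+q[2]
    return np.array([[1,0,np.sin(q[0]),np.sin(f),np.sin(p),np.cos(q[0]),np.cos(f)],[0,1,np.cos(q[0]),np.cos(f),np.cos(p),-np.sin(q[0]),-np.sin(f)]])
A=np.vstack([rows(s[:3]) for s in S]); b=S[:,3:].ravel()
L=np.linalg.lstsq(A,b,rcond=1e-6)[0]
def fk(q): return rows(q)@L, q[0]-q[1]+q[2]
lo=np.degrees([-1.05,-1.09,-1.99]);hi=np.degrees([1.87,1.28,2.15])
def solve(r,z,p,q0,w):
    f=lambda q:np.r_[fk(q)[0]-[r,z],w*np.radians(fk(q)[1]-p)]
    s=least_squares(f,np.clip(q0,lo+.1,hi-.1),bounds=(lo,hi),x_scale=10); return s.x
if __name__=='__main__':
    print('L',L.round(3),'res',abs(A@L-b).max())
    for w in(.2,.45,1):
        for r,z in((.908,.35),(1.3,.35),(1.3,.5),(1.3,.2),(2,.5)):
            q=solve(r,z,90,[48,72,112],w);print(w,r,z,q.round(1),fk(q)[0].round(3),'pitch',fk(q)[1].round(1))
E
python3 kin.py
```

```text
L [-0.001  0.241  0.494  0.392  0.394  0.001 -0.008] res 0.0005302993527157573
0.2 0.908 0.35 [51.4 73.3 92.3] [0.878 0.331] pitch 70.4
0.2 1.3 0.35 [65.1 73.3 39.7] [1.17  0.308] pitch 31.4
0.2 1.3 0.5 [59.  73.3 38.8] [1.159 0.437] pitch 24.4
0.2 1.3 0.2 [71.9 73.3 38.2] [1.176 0.175] pitch 36.8
0.2 2 0.5 [73.4 73.3  2.1] [1.258 0.373] pitch 2.2
0.45 0.908 0.35 [ 52.5  73.3 100.7] [0.824 0.3  ] pitch 79.8
0.45 1.3 0.35 [61.  73.3 69.7] [1.025 0.238] pitch 57.4
0.45 1.3 0.5 [54.8 73.3 71.9] [1.007 0.342] pitch 53.3
0.45 1.3 0.2 [67.8 73.3 66.2] [1.039 0.128] pitch 60.7
0.45 2 0.5 [68.2 73.3 32.6] [1.197 0.285] pitch 27.5
1 0.908 0.35 [ 53.6  73.3 106.8] [0.783 0.279] pitch 87.1
1 1.3 0.35 [61.1 73.3 92.2] [0.881 0.181] pitch 80.0
1 1.3 0.5 [55.3 73.3 97. ] [0.851 0.263] pitch 79.0
1 1.3 0.2 [67.4 73.3 86.8] [0.907 0.089] pitch 80.8
1 2 0.5 [64.5 73.3 74.9] [0.991 0.16 ] pitch 66.1
```

>>> {"api": "apply_moves", "payload": {"deltas": [{"x":0.0,"y":1.2,"z":-0.1,"spin":0,"fingers":0.0},{"x":0.0,"y":1.2,"z":-0.1,"spin":0,"fingers":0.0},{"x":0.0,"y":1.2,"z":-0.1,"spin":0,"fingers":0.0},{"x":0.0,"y":1.2,"z":-0.1,"spin":0,"fingers":0.0},{"x":0.0,"y":1.2,"z":-0.1,"spin":0,"fingers":0.0}]}}

```text
clock: 12.5
tcp_pos: [-0.1206, 0.6401, 0.4049]
eef_rot: [-3.078, -0.0, -2.949]
force: [0.3, -0.2, 0.7]
finger_gap: 0.0002
gripper_force: 0.0
```

```bash
python3 -c "
from h import *
go([-.1,.5,.35]);print(np.degrees(robot.get_obs()['q']).round(1))"
```

```text
t 12.5 tool shift mm [   6.6 -137.7   63.8] spin None tcp [-0.1206  0.6401  0.4049] rpy [-176.35   -0.   -168.96] F [ 0.32 -0.19  0.66] gap 0.0002
[100.7  43.5  73.  123.1  -0.   89.6]
```

>>> {"api": "apply_moves", "payload": {"deltas": [{"x":0.0,"y":-0.05,"z":0.0,"spin":0,"fingers":0.0},{"x":0.0,"y":-0.05,"z":0.04,"spin":0,"fingers":0.0},{"x":0.0,"y":0.0,"z":0.04,"spin":0,"fingers":0.0},{"x":0.0,"y":0.6,"z":0.0,"spin":0,"fingers":0.0},{"x":0.0,"y":0.6,"z":0.0,"spin":0,"fingers":0.0},{"x":0.0,"y":0.6,"z":0.0,"spin":0,"fingers":0.0},{"x":0.0,"y":0.6,"z":0.0,"spin":0,"fingers":0.0},{"x":0.0,"y":0.6,"z":0.0,"spin":0,"fingers":0.0}]}}

```text
clock: 13.3
tcp_pos: [-0.1223, 0.6435, 0.3899]
eef_rot: [-3.055, -0.0, -2.949]
force: [0.3, 0.3, -0.4]
finger_gap: -0.0001
gripper_force: 0.0
```

>>> {"api": "apply_moves", "payload": {"deltas": [{"x":0.0,"y":0.6,"z":0.0,"spin":0,"fingers":0.0},{"x":0.0,"y":0.6,"z":0.0,"spin":0,"fingers":0.0},{"x":0.0,"y":0.6,"z":0.0,"spin":0,"fingers":0.0},{"x":0.0,"y":0.6,"z":0.0,"spin":0,"fingers":0.0}]}}

```text
clock: 13.7
tcp_pos: [-0.1238, 0.6473, 0.3704]
eef_rot: [-3.025, -0.0, -2.949]
force: [0.3, -0.9, 0.6]
finger_gap: -0.0
gripper_force: 0.0
```

```bash
python3 -c "
from h import *
go([-.1,.5,.35]);print(np.degrees(robot.get_obs()['q']).round(1))"
```

```text
t 13.7 tool shift mm [   4.8 -145.8   37.6] spin None tcp [-0.1238  0.6473  0.3704] rpy [-1.7332e+02 -1.0000e-02 -1.6896e+02] F [ 0.26 -0.87  0.59] gap -0.0
[100.8  46.5  73.  123.1  -0.   89.8]
```

>>> {"api": "apply_moves", "payload": {"deltas": [{"x":0.0,"y":-0.06,"z":0.05,"spin":0,"fingers":0.0},{"x":0.0,"y":-0.06,"z":0.1,"spin":0,"fingers":0.0},{"x":0.0,"y":-0.06,"z":0.12,"spin":0,"fingers":0.0},{"x":0.0,"y":-0.06,"z":0.12,"spin":0,"fingers":0.0},{"x":0.0,"y":0.0,"z":0.12,"spin":0,"fingers":0.0},{"x":0.0,"y":0.04,"z":0.12,"spin":0,"fingers":0.0},{"x":0.0,"y":0.09,"z":0.12,"spin":0,"fingers":0.0}]}}

```text
clock: 14.4
tcp_pos: [-0.1341, 0.7001, 0.241]
eef_rot: [-3.014, -0.0, -2.949]
force: [-0.1, 3.1, 2.7]
finger_gap: 0.0002
gripper_force: 0.0
```

>>> {"api": "apply_moves", "payload": {"deltas": [{"x":0.0,"y":0.3,"z":0.0,"spin":0,"fingers":0.0},{"x":0.0,"y":0.3,"z":0.0,"spin":0,"fingers":0.0}]}}

```text
clock: 14.6
tcp_pos: [-0.1435, 0.7476, 0.201]
eef_rot: [-3.038, -0.0, -2.949]
force: [-0.1, 2.9, -1.7]
finger_gap: -0.0003
gripper_force: 0.0
```

>>> {"api": "apply_moves", "payload": {"deltas": [{"x":0.0,"y":0.3,"z":0.0,"spin":0,"fingers":0.0},{"x":0.0,"y":0.3,"z":0.0,"spin":0,"fingers":0.0}]}}

```text
clock: 14.8
tcp_pos: [-0.1505, 0.7825, 0.1758]
eef_rot: [-3.102, -0.0, -2.949]
force: [-0.1, 0.2, 0.6]
finger_gap: -0.0002
gripper_force: 0.0
```

```bash
python3 -c "
from h import *
go([-.1,.5,.35]);print(np.degrees(robot.get_obs()['q']).round(1))"
```

```text
t 14.8 tool shift mm [   4.5 -293.6 -162.7] spin None tcp [-0.1505  0.7825  0.1758] rpy [-177.72   -0.   -168.96] F [-0.07  0.16  0.63] gap -0.0002
[100.9  61.   73.  104.3  -0.   89.8]
```

>>> {"api": "apply_moves", "payload": {"deltas": [{"x":0.0,"y":0.3,"z":-0.1,"spin":0,"fingers":0.0},{"x":0.0,"y":0.3,"z":-0.1,"spin":0,"fingers":0.0}]}}

```text
clock: 15.0
tcp_pos: [-0.1544, 0.8013, 0.1742]
eef_rot: [3.134, 0.0, -2.949]
force: [-0.5, -0.2, 0.6]
finger_gap: -0.0001
gripper_force: 0.0
```

>>> {"api": "apply_moves", "payload": {"deltas": [{"x":0.0,"y":0.3,"z":-0.1,"spin":0,"fingers":0.0},{"x":0.0,"y":0.3,"z":-0.1,"spin":0,"fingers":0.0}]}}

```text
clock: 15.2
tcp_pos: [-0.1581, 0.8194, 0.1781]
eef_rot: [3.084, 0.0, -2.949]
force: [-0.1, -0.2, -0.3]
finger_gap: -0.0
gripper_force: 0.0
```

```bash
python3 -c "
from h import *
go([-.1,.5,.35]);print(np.degrees(robot.get_obs()['q']).round(1))"
```

```text
t 15.2 tool shift mm [   4.2 -314.1 -190.3] spin None tcp [-0.1581  0.8194  0.1781] rpy [ 1.7670e+02  1.0000e-02 -1.6896e+02] F [-0.12 -0.16 -0.31] gap -0.0
[100.9  60.9  73.1  98.9   0.   89.9]
```

>>> {"api": "apply_moves", "payload": {"deltas": [{"x":0.0,"y":0.4,"z":-0.1,"spin":0,"fingers":0.0},{"x":0.0,"y":0.4,"z":-0.1,"spin":0,"fingers":0.0},{"x":0.0,"y":0.4,"z":-0.1,"spin":0,"fingers":0.0},{"x":0.0,"y":0.4,"z":-0.1,"spin":0,"fingers":0.0}]}}

```text
clock: 15.6
tcp_pos: [-0.1626, 0.8413, 0.171]
eef_rot: [3.036, 0.0, -2.949]
force: [0.2, -0.2, 0.3]
finger_gap: -0.0001
gripper_force: 0.0
```

>>> {"api": "apply_moves", "payload": {"deltas": [{"x":0.0,"y":0.4,"z":-0.05,"spin":0,"fingers":0.0},{"x":0.0,"y":0.4,"z":-0.05,"spin":0,"fingers":0.0},{"x":0.0,"y":0.4,"z":-0.05,"spin":0,"fingers":0.0},{"x":0.0,"y":0.4,"z":-0.05,"spin":0,"fingers":0.0}]}}

```text
clock: 16.0
tcp_pos: [-0.168, 0.8676, 0.1563]
eef_rot: [2.984, 0.0, -2.949]
force: [-0.2, 0.3, 0.7]
finger_gap: -0.0004
gripper_force: 0.0
```

```bash
python3 -c "
from h import *
go([-.1,.5,.35]);print(np.degrees(robot.get_obs()['q']).round(1))"
```

```text
t 16.0 tool shift mm [   3.6 -338.7 -249.9] spin None tcp [-0.168   0.8676  0.1563] rpy [ 1.7096e+02  2.0000e-02 -1.6896e+02] F [-0.25  0.27  0.68] gap -0.0004
[101.   62.7  73.   91.3  -0.   89.9]
```

>>> {"api": "apply_moves", "payload": {"deltas": [{"x":0.0,"y":0.6,"z":-0.2,"spin":0,"fingers":0.0},{"x":0.0,"y":0.6,"z":-0.2,"spin":0,"fingers":0.0}]}}

```text
clock: 16.2
tcp_pos: [-0.1709, 0.8822, 0.1748]
eef_rot: [2.931, 0.0, -2.949]
force: [0.1, 0.0, 0.1]
finger_gap: 0.0003
gripper_force: 0.0
```

>>> {"api": "apply_moves", "payload": {"deltas": [{"x":0.0,"y":0.6,"z":-0.15,"spin":0,"fingers":0.0},{"x":0.0,"y":0.6,"z":-0.15,"spin":0,"fingers":0.0}]}}

```text
clock: 16.4
tcp_pos: [-0.1739, 0.897, 0.1903]
eef_rot: [2.881, 0.0, -2.949]
force: [-0.8, 0.6, 0.7]
finger_gap: -0.0001
gripper_force: 0.0
```

>>> {"api": "apply_moves", "payload": {"deltas": [{"x":0.0,"y":0.6,"z":-0.15,"spin":0,"fingers":0.0},{"x":0.0,"y":0.6,"z":-0.15,"spin":0,"fingers":0.0}]}}

```text
clock: 16.6
tcp_pos: [-0.1766, 0.9106, 0.2065]
eef_rot: [2.832, 0.0, -2.949]
force: [0.1, -0.8, 0.5]
finger_gap: -0.0003
gripper_force: 0.0
```

>>> {"api": "apply_moves", "payload": {"deltas": [{"x":0.0,"y":0.6,"z":-0.1,"spin":0,"fingers":0.0},{"x":0.0,"y":0.6,"z":-0.1,"spin":0,"fingers":0.0}]}}

```text
clock: 16.8
tcp_pos: [-0.1796, 0.9252, 0.2196]
eef_rot: [2.784, 0.001, -2.949]
force: [-0.2, -0.7, 0.1]
finger_gap: -0.0003
gripper_force: 0.0
```

```bash
python3 -c "
from h import *
go([-.1,.5,.35]);print(np.degrees(robot.get_obs()['q']).round(1))"
```

```text
t 16.8 tool shift mm [   3.2 -359.6 -273.6] spin None tcp [-0.1796  0.9252  0.2196] rpy [ 1.5951e+02  3.0000e-02 -1.6896e+02] F [-0.19 -0.67  0.14] gap -0.0003
[101.   59.7  73.1  82.9  -0.   89.9]
```

>>> {"api": "apply_moves", "payload": {"deltas": [{"x":0.0,"y":0.6,"z":-0.08,"spin":0,"fingers":0.0},{"x":0.0,"y":0.6,"z":-0.08,"spin":0,"fingers":0.0}]}}

```text
clock: 17.0
tcp_pos: [-0.1824, 0.9395, 0.233]
eef_rot: [2.736, 0.001, -2.949]
force: [0.4, -0.4, -0.4]
finger_gap: 0.0005
gripper_force: 0.0
```

>>> {"api": "apply_moves", "payload": {"deltas": [{"x":0.0,"y":0.6,"z":-0.06,"spin":0,"fingers":0.0},{"x":0.0,"y":0.6,"z":-0.06,"spin":0,"fingers":0.0}]}}

```text
clock: 17.2
tcp_pos: [-0.1852, 0.9535, 0.2479]
eef_rot: [2.688, 0.001, -2.949]
force: [-0.4, -1.3, -0.4]
finger_gap: 0.0002
gripper_force: 0.0
```

>>> {"api": "apply_moves", "payload": {"deltas": [{"x":0.0,"y":0.6,"z":-0.04,"spin":0,"fingers":0.0},{"x":0.0,"y":0.6,"z":-0.04,"spin":0,"fingers":0.0}]}}

```text
clock: 17.4
tcp_pos: [-0.1879, 0.9671, 0.2637]
eef_rot: [2.639, 0.001, -2.949]
force: [-0.4, 0.5, 0.3]
finger_gap: -0.0002
gripper_force: 0.0
```

>>> {"api": "apply_moves", "payload": {"deltas": [{"x":0.0,"y":0.6,"z":-0.02,"spin":0,"fingers":0.0},{"x":0.0,"y":0.6,"z":-0.02,"spin":0,"fingers":0.0}]}}

```text
clock: 17.6
tcp_pos: [-0.1905, 0.9801, 0.2802]
eef_rot: [2.591, 0.001, -2.949]
force: [0.6, -0.9, 0.6]
finger_gap: 0.0
gripper_force: 0.0
```

>>> {"api": "apply_moves", "payload": {"deltas": [{"x":0.0,"y":0.6,"z":0.0,"spin":0,"fingers":0.0},{"x":0.0,"y":0.6,"z":0.0,"spin":0,"fingers":0.0}]}}

```text
clock: 17.8
tcp_pos: [-0.193, 0.9927, 0.2974]
eef_rot: [2.542, 0.001, -2.949]
force: [0.1, -0.1, -0.4]
finger_gap: -0.0
gripper_force: 0.0
```

```bash
python3 -c "
from h import *
go([-.05,.45,.45]);print(np.degrees(robot.get_obs()['q']).round(1))"
```

```text
t 17.8 tool shift mm [ -36.7 -376.2 -442. ] spin None tcp [-0.193   0.9927  0.2974] rpy [ 1.4565e+02  4.0000e-02 -1.6897e+02] F [ 0.11 -0.09 -0.38] gap -0.0
[101.   57.2  73.   71.5  -0.   90. ]
```

The lean is 34.4°, which puts the tool 52° from the chute normal. That clears the bridge edge and the walls, so I go over to the chute.

```bash
python3 -c "
from h import *
go([.1,.6,.47]);go(ch(0,-.29,.15),101.25);print(ch(0,-.29,.15))"
```

```text
t 17.8 tool shift mm [-212.6 -267.2 -391.5] spin None tcp [-0.193   0.9927  0.2974] rpy [ 1.4565e+02  4.0000e-02 -1.6897e+02] F [ 0.11 -0.09 -0.38] gap -0.0
t 17.8 tool shift mm [-570.  -878.6 -588. ] spin 89.77877619479796 tcp [-0.193   0.9927  0.2974] rpy [ 1.4565e+02  4.0000e-02 -1.6897e+02] F [ 0.11 -0.09 -0.38] gap -0.0
[0.56864897 0.06407144 0.28745192]
```

>>> {"api": "apply_moves", "payload": {"deltas": [{"x":-0.21,"y":-0.27,"z":-0.39,"spin":0,"fingers":0.0},{"x":-0.21,"y":-0.27,"z":-0.39,"spin":0,"fingers":0.0},{"x":-0.21,"y":-0.27,"z":-0.39,"spin":0,"fingers":0.0},{"x":-0.21,"y":-0.27,"z":-0.39,"spin":0,"fingers":0.0},{"x":-0.21,"y":-0.27,"z":-0.39,"spin":0,"fingers":0.0},{"x":-0.21,"y":-0.27,"z":-0.39,"spin":0,"fingers":0.0},{"x":-0.21,"y":-0.27,"z":-0.39,"spin":0,"fingers":0.0},{"x":-0.21,"y":-0.27,"z":-0.39,"spin":0,"fingers":0.0}]}}

```text
clock: 18.6
tcp_pos: [0.0219, 0.7001, 0.4233]
eef_rot: [2.543, 0.001, -2.949]
force: [0.9, 1.8, 0.6]
finger_gap: 0.0001
gripper_force: 0.0
```

```bash
python3 -c "
from h import *
print(np.degrees(robot.get_obs()['q']).round(1));go([.35,.35,.43]);go(ch(0,-.29,.15),101.25);"
```

```text
[84.3 11.1 13.6 59.3  9.3 76.1]
t 18.6 tool shift mm [-255.  -332.1 -234.4] spin None tcp [0.0219 0.7001 0.4233] rpy [ 1.4570e+02  4.0000e-02 -1.6897e+02] F [0.87 1.81 0.61] gap 0.0001
t 18.6 tool shift mm [-414.8 -678.9 -298.3] spin 89.78189594060098 tcp [0.0219 0.7001 0.4233] rpy [ 1.4570e+02  4.0000e-02 -1.6897e+02] F [0.87 1.81 0.61] gap 0.0001
```

>>> {"api": "apply_moves", "payload": {"deltas": [{"x":-0.255,"y":-0.332,"z":-0.234,"spin":60,"fingers":0.0},{"x":-0.255,"y":-0.332,"z":-0.234,"spin":60,"fingers":0.0},{"x":-0.255,"y":-0.332,"z":-0.234,"spin":60,"fingers":0.0},{"x":-0.255,"y":-0.332,"z":-0.234,"spin":60,"fingers":0.0},{"x":-0.255,"y":-0.332,"z":-0.234,"spin":60,"fingers":0.0},{"x":-0.255,"y":-0.332,"z":-0.234,"spin":60,"fingers":0.0},{"x":-0.255,"y":-0.332,"z":-0.234,"spin":60,"fingers":0.0},{"x":-0.255,"y":-0.332,"z":-0.234,"spin":60,"fingers":0.0}]}}

```text
clock: 19.4
tcp_pos: [0.2949, 0.4088, 0.4284]
eef_rot: [2.812, -0.511, 2.372]
force: [0.6, -0.5, 0.7]
finger_gap: 0.0001
gripper_force: 0.0
```

```bash
cat >> h.py <<'E'
def go2(target):
    "shift and spin so that tool y lies across the chute, tool x on the downslope side"
    d=go(target); o=robot.get_obs(); M=R.from_euler('xyz',o['eef_rot']).as_matrix()
    v=M.T@X; 
    print('spin for tool y along chute x',np.degrees(np.arctan2(-v[0],v[1])).round(2),'lean deg',np.degrees(np.arccos(-M[2,2])).round(2),'dir',np.degrees(np.arctan2(M[1,2],M[0,2])).round(2),'tcp chute mm',(toch(o['tcp_pos'])*1000).round(1),'q',np.degrees(o['q']).round(0))
E
python3 -c "
from h import *
go2(ch(0,-.29,.15));"
```

```text
t 19.4 tool shift mm [-449.7  -24.7 -104. ] spin None tcp [0.2949 0.4088 0.4284] rpy [161.11 -29.27 135.9 ] F [ 0.6  -0.5   0.73] gap 0.0001
spin for tool y along chute x 29.74 lean deg 34.37 dir 100.92 tcp chute mm [-201.3   38.8  405. ] q [37. -1.  2. 77. 30. 91.]
```

>>> {"api": "apply_moves", "payload": {"deltas": [{"x":-0.45,"y":-0.025,"z":-0.104,"spin":29.7,"fingers":0.0},{"x":-0.45,"y":-0.025,"z":-0.104,"spin":29.7,"fingers":0.0},{"x":-0.45,"y":-0.025,"z":-0.104,"spin":29.7,"fingers":0.0},{"x":-0.45,"y":-0.025,"z":-0.104,"spin":29.7,"fingers":0.0},{"x":-0.45,"y":-0.025,"z":-0.104,"spin":29.7,"fingers":0.0},{"x":-0.45,"y":-0.025,"z":-0.104,"spin":29.7,"fingers":0.0},{"x":-0.45,"y":-0.025,"z":-0.104,"spin":29.7,"fingers":0.0},{"x":-0.45,"y":-0.025,"z":-0.104,"spin":29.7,"fingers":0.0}]}}

```text
clock: 20.2
tcp_pos: [0.5325, 0.1112, 0.3057]
eef_rot: [3.137, -0.6, 1.77]
force: [0.7, 0.8, 0.7]
finger_gap: -0.0002
gripper_force: 0.0
```

>>> {"api": "apply_moves", "payload": {"deltas": [{"x":-0.045,"y":0.0,"z":-0.01,"spin":0,"fingers":0.0},{"x":-0.045,"y":0.0,"z":-0.01,"spin":0,"fingers":0.0}]}}

```text
clock: 20.4
tcp_pos: [0.5408, 0.0663, 0.285]
eef_rot: [-3.138, -0.6, 1.759]
force: [0.7, 0.6, -0.7]
finger_gap: -0.0002
gripper_force: 0.0
```

```bash
python3 -c "
from h import *
go2(ch(0,-.275,.07));go2(ch(0,-.275,.02))"
```

```text
t 20.4 tool shift mm [-58.9  27.2  54.4] spin None tcp [0.5408 0.0663 0.285 ] rpy [-179.78  -34.35  100.8 ] F [ 0.7   0.56 -0.67] gap -0.0002
spin for tool y along chute x -0.37 lean deg 34.35 dir 101.18 tcp chute mm [ -26.9 -282.   150. ] q [-9. 26. 16. 94. 32. 66.]
t 20.4 tool shift mm [-98.5  27.5  84.9] spin None tcp [0.5408 0.0663 0.285 ] rpy [-179.78  -34.35  100.8 ] F [ 0.7   0.56 -0.67] gap -0.0002
spin for tool y along chute x -0.37 lean deg 34.35 dir 101.18 tcp chute mm [ -26.9 -282.   150. ] q [-9. 26. 16. 94. 32. 66.]
```

>>> {"api": "apply_moves", "payload": {"deltas": [{"x":-0.03,"y":0.027,"z":0.027,"spin":-0.3,"fingers":0.0},{"x":-0.059,"y":0.027,"z":0.054,"spin":-0.3,"fingers":0.0},{"x":-0.059,"y":0.027,"z":0.054,"spin":-0.3,"fingers":0.0},{"x":-0.08,"y":0.027,"z":0.07,"spin":-0.3,"fingers":0.0},{"x":-0.09,"y":0.027,"z":0.078,"spin":-0.3,"fingers":0.0},{"x":-0.0985,"y":0.027,"z":0.085,"spin":-0.3,"fingers":0.0},{"x":-0.0985,"y":0.027,"z":0.085,"spin":-0.3,"fingers":0.0}]}}

```text
clock: 21.1
tcp_pos: [0.5733, 0.0439, 0.1628]
eef_rot: [3.135, -0.6, 1.775]
force: [1.2, 0.3, -0.5]
finger_gap: -0.0002
gripper_force: 0.0
```

```bash
python3 -c "
from h import *
go2(ch(0,-.275,.02))
s=snap('side');cv2.imwrite('pics/s5.png',cv2.resize(s['color'][100:300,110:310,::-1],None,fx=2.9,fy=2.9))"
```

```text
t 21.1 tool shift mm [-6.3 -0.7  0.1] spin None tcp [0.5733 0.0439 0.1628] rpy [179.63 -34.38 101.73] F [ 1.19  0.28 -0.47] gap -0.0002
spin for tool y along chute x 0.39 lean deg 34.38 dir 101.08 tcp chute mm [   0.6 -271.2   25.1] q [-11.  34.  11.  81.  32.  63.]
```

View pics/s5.png

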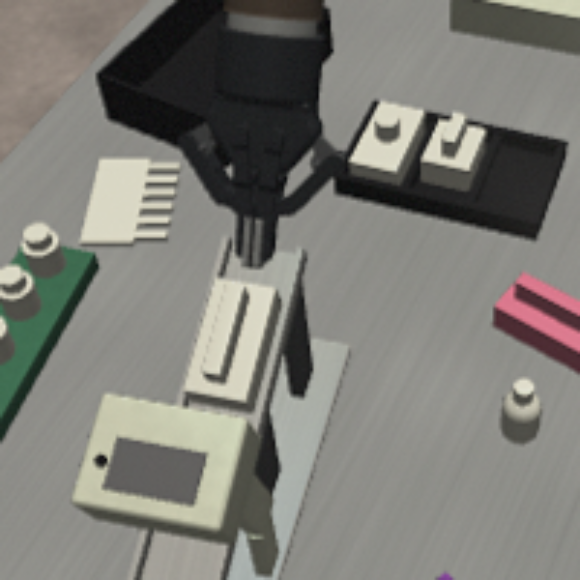

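The leaned tool, tip at (255,262) in the crop, stands behind the cartridge's upper end in line with the chute. Now I lower it 5 mm and push along the floor.

>>> {"api": "apply_moves", "payload": {"deltas": [{"x":-0.004,"y":-0.0005,"z":0.003,"spin":0.3,"fingers":0.0},{"x":0.001,"y":-0.0005,"z":0.009,"spin":0.3,"fingers":0.0},{"x":0.005,"y":-0.0005,"z":0.015,"spin":0.3,"fingers":0.0},{"x":0.01,"y":-0.0005,"z":0.021,"spin":0.3,"fingers":0.0},{"x":0.015,"y":-0.0005,"z":0.028,"spin":0.3,"fingers":0.0},{"x":0.02,"y":-0.0005,"z":0.034,"spin":0.3,"fingers":0.0},{"x":0.0245,"y":-0.0005,"z":0.04,"spin":0.3,"fingers":0.0}]}}

```text
clock: 21.85
tcp_pos: [0.5647, 0.0864, 0.1436]
eef_rot: [3.137, -0.599, 1.771]
force: [-0.7, -0.3, 0.3]
finger_gap: 0.0003
gripper_force: 0.3
```

```bash
python3 -c "
from h import *
go2(ch(0,-.130,.02))
for n,c in whites():
    k=c[(abs(c[:,0])<.03)&(c[:,2]>.02)&(c[:,2]<.058)&(c[:,1]<-.14)];print(n,len(k),np.percentile(k,[2,98],axis=0).round(4).tolist() if len(k)>9 else '')"
```

```text
t 21.85 tool shift mm [57.3 -0.5 74.5] spin None tcp [0.5647 0.0864 0.1436] rpy [179.75 -34.35 101.45] F [-0.73 -0.32  0.28] gap 0.0003
spin for tool y along chute x 0.16 lean deg 34.35 dir 101.0 tcp chute mm [   0.5 -224.    20.2] q [-7. 33.  6. 75. 32. 68.]
side 603 [[-0.0223, -0.2096, 0.0264], [0.0232, -0.1433, 0.0539]]
top 384 [[-0.0205, -0.2081, 0.0269], [0.0221, -0.1418, 0.0546]]
```

>>> {"api": "apply_moves", "payload": {"deltas": [{"x":0.0055,"y":0,"z":0.007,"spin":0,"fingers":0.0},{"x":0.011,"y":0,"z":0.0142,"spin":0,"fingers":0.0},{"x":0.0164,"y":0,"z":0.0213,"spin":0,"fingers":0.0},{"x":0.0218,"y":0,"z":0.0284,"spin":0,"fingers":0.0},{"x":0.0273,"y":0,"z":0.0356,"spin":0,"fingers":0.0},{"x":0.0328,"y":0,"z":0.0427,"spin":0,"fingers":0.0},{"x":0.0383,"y":0,"z":0.0498,"spin":0,"fingers":0.0},{"x":0.0437,"y":0,"z":0.057,"spin":0,"fingers":0.0}]}}

```text
clock: 22.75
tcp_pos: [0.5515, 0.1532, 0.121]
eef_rot: [3.137, -0.599, 1.77]
force: [0.5, -0.2, 1.1]
finger_gap: -0.0001
gripper_force: 0.3
```

```bash
cat > end.py <<'E'
from h import *
go2(ch(0,-.105,.02))
# lower end, seen beyond the bridge: white points
s=snap('side'); w=pts(s); m=(s['color'].min(-1)>120)&np.isfinite(w[...,2]); c=toch(w[m])
k=c[(abs(c[:,0])<.03)&(c[:,2]>.008)&(c[:,2]<.058)&(c[:,1]>-.045)&(c[:,1]<.02)]
print(len(k),np.percentile(k,[2,50,98],axis=0).round(4).tolist() if len(k)>9 else '')
c=toch(w[np.isfinite(w[...,2])]); k=c[(abs(c[:,0])<.018)&(c[:,2]>.012)&(c[:,2]<.028)&(c[:,1]>-.02)&(c[:,1]<.03)]; print('stop pts',len(k),np.percentile(k[:,1],[5,25,50]) if len(k)>9 else '')
E
python3 end.py
```

```text
t 22.75 tool shift mm [29.  -0.6 37.3] spin None tcp [0.5515 0.1532 0.121 ] rpy [179.75 -34.35 101.43] F [ 0.5  -0.16  1.1 ] gap -0.0001
spin for tool y along chute x 0.15 lean deg 34.35 dir 100.98 tcp chute mm [   0.6 -152.2   19.8] q [-1. 32.  0. 67. 34. 75.]
152 [[-0.0298, -0.0421, 0.0121], [-0.0014, 0.0004, 0.015], [0.0297, 0.0183, 0.0281]]
stop pts 109 [0.00048019 0.0031404  0.00567971]
```

>>> {"api": "apply_moves", "payload": {"deltas": [{"x":0.0031,"y":0,"z":0.004,"spin":0,"fingers":0.0},{"x":0.0061,"y":0,"z":0.0079,"spin":0,"fingers":0.0},{"x":0.0092,"y":0,"z":0.0119,"spin":0,"fingers":0.0},{"x":0.0122,"y":0,"z":0.0158,"spin":0,"fingers":0.0},{"x":0.0153,"y":0,"z":0.0198,"spin":0,"fingers":0.0},{"x":0.0183,"y":0,"z":0.0238,"spin":0,"fingers":0.0}]}}

```text
clock: 23.4
tcp_pos: [0.5461, 0.1808, 0.1118]
eef_rot: [3.137, -0.599, 1.77]
force: [-0.2, -0.1, -0.4]
finger_gap: 0.0001
gripper_force: 0.2
```

```bash
python3 end.py; python3 -c "
from h import *
s=snap('side');cv2.imwrite('pics/s6.png',cv2.resize(s['color'][160:350,100:270,::-1],None,fx=3,fy=3))"
```

```text
t 23.4 tool shift mm [11.  -0.6 13.8] spin None tcp [0.5461 0.1808 0.1118] rpy [179.75 -34.35 101.42] F [-0.22 -0.15 -0.39] gap 0.0001
spin for tool y along chute x 0.14 lean deg 34.35 dir 100.96 tcp chute mm [   0.6 -122.7   19.7] q [ 2. 31. -2. 63. 34. 79.]
415 [[-0.0293, -0.0443, 0.0115], [-0.0027, -0.0278, 0.0293], [0.0296, 0.0165, 0.0538]]
stop pts 124 [-0.01965921  0.0012099   0.00523629]
```

View pics/s6.png

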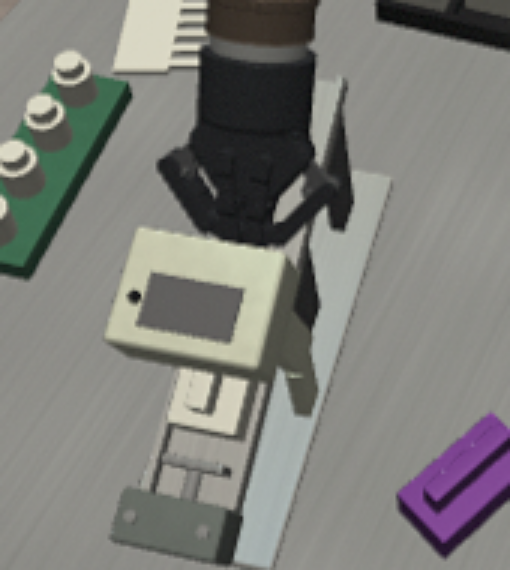

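The lower end is at (205,425) in the crop, about 17 mm short of the stop plate at (195,465). The tool is under the bridge edge with no contact, so I push on slowly.

>>> {"api": "apply_moves", "payload": {"deltas": [{"x":0.0015,"y":0,"z":0.002,"spin":0,"fingers":0.0},{"x":0.003,"y":0,"z":0.004,"spin":0,"fingers":0.0},{"x":0.0046,"y":0,"z":0.006,"spin":0,"fingers":0.0},{"x":0.0061,"y":0,"z":0.0079,"spin":0,"fingers":0.0},{"x":0.0073,"y":0,"z":0.0095,"spin":0,"fingers":0.0},{"x":0.0079,"y":0,"z":0.0103,"spin":0,"fingers":0.0},{"x":0.0085,"y":0,"z":0.0111,"spin":0,"fingers":0.0}]}}

```text
clock: 24.2
tcp_pos: [0.5435, 0.1936, 0.1076]
eef_rot: [3.137, -0.599, 1.77]
force: [0.8, -0.0, 1.1]
finger_gap: 0.0001
gripper_force: 0.2
```

```bash
python3 end.py
```

```text
t 24.2 tool shift mm [ 2.6 -0.6  2.9] spin None tcp [0.5435 0.1936 0.1076] rpy [179.74 -34.35 101.43] F [ 0.83 -0.04  1.08] gap 0.0001
spin for tool y along chute x 0.15 lean deg 34.35 dir 100.97 tcp chute mm [   0.6 -109.    19.7] q [ 3. 31. -3. 61. 34. 80.]
559 [[-0.0292, -0.0441, 0.0126], [-0.0032, -0.021, 0.0297], [0.0292, 0.0149, 0.0539]]
stop pts 139 [-0.00810155  0.00116312  0.00455985]
```

Expected contact is about 4 mm further, so I go 1 mm at a time and watch the force.

>>> {"api": "apply_moves", "payload": {"deltas": [{"x":0.0006,"y":0,"z":0.0008,"spin":0,"fingers":0.0},{"x":0.0012,"y":0,"z":0.0016,"spin":0,"fingers":0.0},{"x":0.0012,"y":0,"z":0.0016,"spin":0,"fingers":0.0}]}}

```text
clock: 24.55
tcp_pos: [0.5431, 0.1954, 0.1069]
eef_rot: [3.137, -0.6, 1.77]
force: [-0.1, 0.1, 0.3]
finger_gap: 0.0
gripper_force: 0.0
```

>>> {"api": "apply_moves", "payload": {"deltas": [{"x":0.0006,"y":0,"z":0.0008,"spin":0,"fingers":0.0},{"x":0.0006,"y":0,"z":0.0008,"spin":0,"fingers":0.0}]}}

```text
clock: 24.75
tcp_pos: [0.543, 0.1963, 0.1066]
eef_rot: [3.137, -0.599, 1.77]
force: [-0.2, -0.3, 0.1]
finger_gap: -0.0001
gripper_force: 0.0
```

>>> {"api": "apply_moves", "payload": {"deltas": [{"x":0.0006,"y":0,"z":0.0008,"spin":0,"fingers":0.0},{"x":0.0006,"y":0,"z":0.0008,"spin":0,"fingers":0.0}]}}

```text
clock: 24.95
tcp_pos: [0.5428, 0.1973, 0.1062]
eef_rot: [3.137, -0.599, 1.77]
force: [0.2, -0.2, 0.2]
finger_gap: 0.0003
gripper_force: 0.0
```

```bash
python3 end.py
```

```text
t 24.95 tool shift mm [ 0.3 -0.6 -0.3] spin None tcp [0.5428 0.1973 0.1062] rpy [179.75 -34.35 101.42] F [ 0.25 -0.16  0.23] gap 0.0003
spin for tool y along chute x 0.14 lean deg 34.35 dir 100.98 tcp chute mm [   0.6 -105.    19.6] q [ 4. 31. -3. 61. 34. 81.]
610 [[-0.0292, -0.0438, 0.0129], [-0.0032, -0.0194, 0.0298], [0.0293, 0.0147, 0.0537]]
stop pts 133 [-0.01086213  0.00082098  0.00464442]
```

>>> {"api": "apply_moves", "payload": {"deltas": [{"x":0.0006,"y":0,"z":0.0008,"spin":0,"fingers":0.0},{"x":0.0006,"y":0,"z":0.0008,"spin":0,"fingers":0.0}]}}

```text
clock: 25.2
tcp_pos: [0.5426, 0.1982, 0.1059]
eef_rot: [3.137, -0.599, 1.77]
force: [-0.7, -0.9, 0.0]
finger_gap: 0.0003
gripper_force: 0.0
```

>>> {"api": "apply_moves", "payload": {"deltas": [{"x":0.0006,"y":0,"z":0.0008,"spin":0,"fingers":0.0},{"x":0.0006,"y":0,"z":0.0008,"spin":0,"fingers":0.0}]}}

```text
clock: 25.4
tcp_pos: [0.5425, 0.1988, 0.1057]
eef_rot: [3.137, -0.599, 1.77]
force: [1.2, -1.4, 0.3]
finger_gap: -0.0003
gripper_force: 0.9
```

```bash
python3 end.py; python3 -c "
from h import *
s=snap('side');cv2.imwrite('pics/s7.png',cv2.resize(s['color'][270:350,120:220,::-1],None,fx=6,fy=6,interpolation=cv2.INTER_CUBIC))"
```

```text
t 25.4 tool shift mm [-0.7 -0.6 -1.6] spin None tcp [0.5425 0.1988 0.1057] rpy [179.74 -34.32 101.41] F [ 1.23 -1.44  0.29] gap -0.0003
spin for tool y along chute x 0.13 lean deg 34.32 dir 100.95 tcp chute mm [   0.6 -103.3   19.6] q [ 4. 31. -3. 61. 34. 81.]
615 [[-0.0293, -0.044, 0.0126], [-0.003, -0.0185, 0.0298], [0.0291, 0.0139, 0.0536]]
stop pts 123 [-0.00704998  0.00145689  0.00537754]
```

View pics/s7.png

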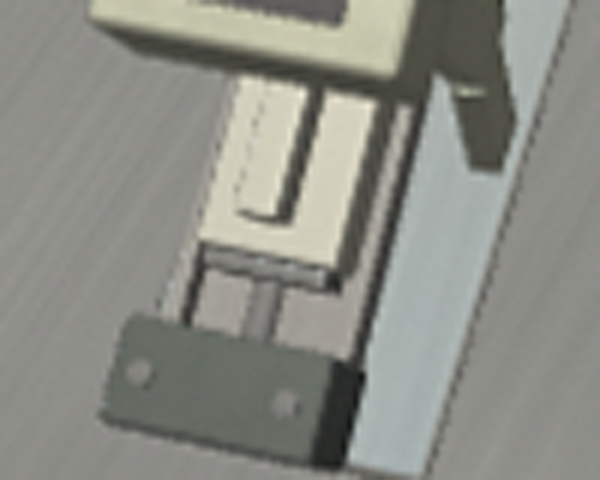

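In the crop the cartridge's lower edge (270,260) touches the stop plate, and the contact force is appearing. I press 1 mm more, then back out up the slope.

>>> {"api": "apply_moves", "payload": {"deltas": [{"x":0.0006,"y":0,"z":0.0008,"spin":0,"fingers":0.0},{"x":0.0006,"y":0,"z":0.0008,"spin":0,"fingers":0.0}]}}

```text
clock: 25.7
tcp_pos: [0.5425, 0.1997, 0.1054]
eef_rot: [3.137, -0.599, 1.77]
force: [0.4, -2.7, 2.5]
finger_gap: 0.0002
gripper_force: 1.9
```

>>> {"api": "apply_moves", "payload": {"deltas": [{"x":0.0003,"y":0,"z":0.0004,"spin":0,"fingers":0.0},{"x":0.0003,"y":0,"z":0.0004,"spin":0,"fingers":0.0}]}}

```text
clock: 25.9
tcp_pos: [0.5423, 0.2003, 0.1052]
eef_rot: [3.137, -0.599, 1.77]
force: [1.0, -4.0, 2.8]
finger_gap: 0.0003
gripper_force: 2.0
```

```bash
python3 end.py
```

```text
t 25.9 tool shift mm [-1.6 -0.7 -2.9] spin None tcp [0.5423 0.2003 0.1052] rpy [179.73 -34.33 101.42] F [ 1.02 -4.05  2.8 ] gap 0.0003
spin for tool y along chute x 0.14 lean deg 34.33 dir 100.94 tcp chute mm [   0.7 -101.7   19.5] q [ 4. 31. -3. 60. 34. 81.]
634 [[-0.0293, -0.0436, 0.0123], [-0.0035, -0.0181, 0.0302], [0.0296, 0.0147, 0.0537]]
stop pts 121 [-0.00839599  0.0027267   0.00649049]
```

>>> {"api": "apply_moves", "payload": {"deltas": [{"x":-0.0006,"y":0,"z":-0.0008,"spin":0,"fingers":0.0},{"x":-0.0012,"y":0,"z":-0.0016,"spin":0,"fingers":0.0},{"x":-0.002,"y":0,"z":-0.0026,"spin":0,"fingers":0.0},{"x":-0.003,"y":0,"z":-0.004,"spin":0,"fingers":0.0},{"x":-0.012,"y":0,"z":-0.016,"spin":0,"fingers":0.0},{"x":-0.03,"y":0,"z":-0.039,"spin":0,"fingers":0.0},{"x":-0.055,"y":0,"z":-0.072,"spin":0,"fingers":0.0},{"x":-0.08,"y":0,"z":-0.104,"spin":0,"fingers":0.0}]}}

```text
clock: 26.75
tcp_pos: [0.5662, 0.0777, 0.1463]
eef_rot: [3.137, -0.6, 1.772]
force: [0.6, 0.1, 0.7]
finger_gap: 0.0001
gripper_force: 0.0
```

>>> {"api": "apply_moves", "payload": {"deltas": [{"x":0.0,"y":0,"z":-0.05,"spin":0,"fingers":0.0},{"x":0.0,"y":0,"z":-0.1,"spin":0,"fingers":0.0},{"x":0.0,"y":0,"z":-0.12,"spin":0,"fingers":0.0},{"x":0.0,"y":0,"z":-0.12,"spin":0,"fingers":0.0},{"x":0.0,"y":0,"z":-0.12,"spin":0,"fingers":0.0}]}}

```text
clock: 27.25
tcp_pos: [0.5792, 0.0118, 0.2443]
eef_rot: [3.138, -0.6, 1.77]
force: [-0.3, -0.2, -1.1]
finger_gap: -0.0001
gripper_force: 0.0
```

```bash
python3 end.py; python3 -c "
from h import *
s=snap('side');cv2.imwrite('pics/s8.png',cv2.resize(s['color'][80:360,100:330,::-1],None,fx=2.1,fy=2.1,interpolation=cv2.INTER_CUBIC))"
```

```text
t 27.25 tool shift mm [ 78.4  -0.5 220.4] spin None tcp [0.5792 0.0118 0.2443] rpy [179.77 -34.37 101.39] F [-0.35 -0.23 -1.11] gap -0.0001
spin for tool y along chute x 0.11 lean deg 34.37 dir 100.99 tcp chute mm [ 1.000e-01 -3.274e+02  9.240e+01] q [-14.  33.  22.  95.  31.  60.]
612 [[-0.029, -0.0441, 0.0123], [-0.0035, -0.0187, 0.0298], [0.0291, 0.0144, 0.0536]]
stop pts 125 [-0.00313451  0.001786    0.00526865]
```

View pics/s8.png

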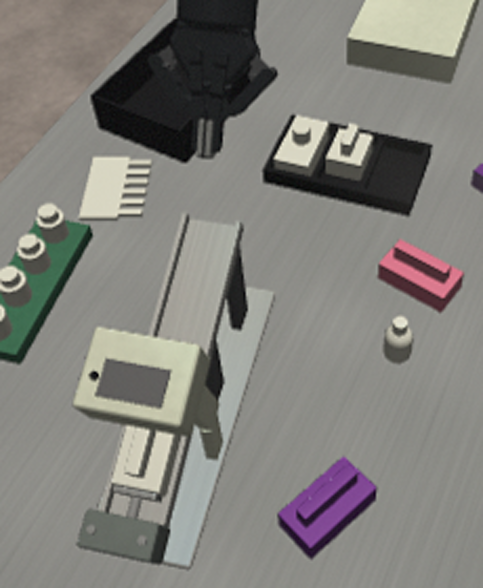

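The cartridge rests against the stop, its lower end at (135,490) in the crop. The tool is clear, the other two cartridges are in their pockets and the dropper stands at (400,340), so I hand in.

```bash
python3 -c "
from station import robot
print(robot.job_done())"
```

```text
the job is handed in; nothing more can be done
None
```

The long ribbed cartridge lies rib up in the chute with its lower end against the sprung stop, which went back only about 2 mm (about 5 N); the other two cartridges and the dropper were left alone, and I handed in at 27 s. The moves cannot tilt the tool, so I got the 34° lean by repeatedly commanding poses just out of reach.

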